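# Fit and lock the second tier of a plate shaker

## Task

Fit the loose upper tier onto the plate shaker: with its slanted tab at the shaker's front, lower it gently until all four corner posts are fully home in the four sockets of the platform. Then pull the locking pin out of its park hole in the shaker's sloping front panel and push it along the slanted bore, through the tab's hole and into the steel lug behind it, until its flange rests on the tab, and let go. Do not disturb the well plate lying on the platform or the things standing round about.

Things in the scene. Friction and masses are not known exactly. Their poses are not given: they have to be found in the camera images.
- socket_floor (a point): Centre of the plate shaker's platform (fixed white box 231 x 210 mm), level with its socket floors, 66 mm over the bench, 4 mm over the platform's top. x to the shaker's back, y left, z up; sloping panel at -x. Round steel sockets at x +-60, y +-80 mm: bore 16 mm, flared to 24 mm at the mouth, 17 mm above this point.
- tier_handle (a point): Centre of the black grip (14 in x, 76 in y, 22 mm high) of the wire bail over the upper tier, 55 mm above its deck. Close along x. Tier: metal deck 180 (x) x 184 (y) x 4 mm, rims 10 mm, on four posts; about 0.35 to 0.55 kg, loose, standing on the bench. x to its back, y left, z up. A slanted tab hangs under the middle of the deck near its -x edge.
- tier_feet (a point): Centre of the upper tier's four feet, at the level of their ends, 145 mm straight below tier_handle, same axes. Round posts, 12 mm thick with domed feet, at x +-60, y +-80 mm; the deck's underside is 86 mm above this point. Fully seated, this point coincides with socket_floor, axes parallel.
- tab_hole (a point): Centre of the 11.5 mm hole at the outer (upper) face of the tier's slanted tab (28 x 36 mm, 5 mm thick), 80 mm in front of (-x) and 27 mm above tier_feet. z is the hole's axis, up and out to the front, 30 deg from vertical. Seated, the tab's inner face is 2 mm off the lug, so this point is 7 mm out from lock_bore along its z.
- lock_bore (a point): Centre of the mouth of the 9.5 mm bore, 24 mm deep, in the steel lug (30 x 34 mm face) at the platform's front: 76 mm in front of (-x) and 21 mm above socket_floor. z runs out along the bore, up and to the shaker's front, 30 deg from vertical; y is the shaker's left. The seated deck overhangs it: edge 14 mm in front, 65 mm above.
- park_bore (a point): Centre of the mouth of the 9 mm park hole, 30 mm deep, in a grey collar on the shaker's sloping front panel: 125 mm in front of (-x), 55 mm left of (y) and 24 mm below socket_floor. Axes parallel to those of lock_bore.
- pin_grip (a point): Centre of the black grip, 14 (x) x 18 (y) x 42 (z) mm, of the locking pin; 25 mm above its flange's underside, 55 mm from the tip. z along the pin to the grip's end. Flange 21 mm across, 4 thick; steel shaft 8 x 30 mm, domed end; 50 g. Stands loose in the park hole, leaning 30 deg to the front, y along the shaker's y; close along y, pull along z.
- pin_tip (a point): Free end of the pin's steel shaft, on its axis; axes as pin_grip. Driven home (flange on the tab) it lies 23 mm inside the lug, along the bore from lock_bore.
- plate_below: Clear well plate, 86 x 128 x 14 mm, origin under its centre, lying loose on the shaker's platform between the sockets; leave alone.
- dish: Covered round dish, 57 mm across, 14 mm high, origin under its centre, loose on the bench behind the work; leave alone.
- microtubes: Low clear rack of microtubes, 89 x 66 mm, 27 mm high with one tube standing up to 66 mm, origin under its centre, loose on the bench behind the work; leave alone.

How it is judged (in metres and radians):
On the way, in this order (a step that is already met when the one before it is completed fails the run):
1. the upper tier is fully seated: all four posts home in the sockets, tab in front of the lug (x of tier_feet in the frame of socket_floor between -0.004 and 0.004 m and y of tier_feet in the frame of socket_floor between -0.004 and 0.004 m and z of tier_feet in the frame of socket_floor between -0.003 and 0.003 m and angle between the z axis of tier_feet and the z axis of socket_floor, either way round below 0.03 rad and x of tab_hole in the frame of lock_bore between -0.005 and 0.005 m and y of tab_hole in the frame of lock_bore between -0.005 and 0.005 m), for 0.3 s.
2. the pin is driven home through the tab into the lug (all of step 1 and x of pin_tip in the frame of lock_bore between -0.004 and 0.004 m and y of pin_tip in the frame of lock_bore between -0.004 and 0.004 m and z of pin_tip in the frame of lock_bore below -0.019 m and angle between the z axis of pin_tip and the z axis of lock_bore, either way round below 0.15 rad), for 0.2 s.
At the end, for the whole second after the job is handed in: Tier seated: feet within 3 mm of the socket floors and 4 mm sideways, level to 0.03 rad, tab hole within 5 mm of the bore axis. Pin through the tab into the lug: end at least 19 mm inside the bore (home 23), within 4 mm of its axis and 0.15 rad of its direction. All let go (all of step 2); the robot touches nothing.
It fails at once if the tier is dropped or rammed onto the shaker (more than 45 N) (contact force between tier and shaker above 45 N).
It fails at once if the well plate on the platform is pushed more than 10 mm or tipped (distance of plate_below from where it was at the start of the episode above 0.01 m or angle between plate_below's own z axis and vertical above 0.15 rad).
It fails at once if a bystander is moved more than 20 mm (distance of any of dish, microtubes from where it was at the start of the episode above 0.02 m).
It also fails if it takes over 59 s, if anything falls off the work surface, if the arm or the gripper's body presses on something with over 40 N, if the wrist force passes 120 N, or if a joint passes its speed limit or range.

## Robot

A 6-joint arm with a two-finger parallel gripper is mounted at the origin on a cart in front of the work surface, level with it; the furniture and walls round the work are solid. World frame = base frame: x ahead of the robot, y to its left, z up, the work surface at z = 0. Lengths are in mm, angles in rad, forces in N, time in s.
With the tool pointing down it reaches from about 275 to 825 mm from the base axis. Payload 4.9 kg.
Tool frame: the origin (TCP) lies midway between the tips of the shut fingers; the grasp point (between the pads) lies 19 mm behind it; z points along the fingers, y is the direction in which the jaws open and shut (so a half turn about z gives the same grasp; the last joint's range is limited). The gripper opens to 85 mm and grips with 20 to 120 N. Pads are 22 mm wide; open, the fingers measure 114 mm over their backs; the gripper's body (76 mm by 85 mm) begins 54 mm behind the grasp point. The pads swing forward as they close: fully open they stand 13 mm farther back than shut.
Start: joints at [-1.455, 0.326, -0.193, 1.052, 0, 1.437], TCP at [135.977, -532.944, 231.281] pointing down, gripper open.
Joint ranges: [-2.65, 2.65], [-0.97, 1.79], [-1.3, 1.35], [-1.93, 2.1], [-1.47, 1.37], [-3.14, 3.14]. Speed limits (rad/s): [2.57, 2.57, 3.14, 3.14, 3.14, 3.14].

## Interface

Orientations are given as a rotation vector (axis times angle).
In Python, from rig import get_obs, read_camera, hand_in gives the robot as it stands.
- The arm moves only by the tool servo_tool, never from a script. Its argument "deltas" is a list of rows, each an object with "turn": the turn, a rotation vector about the tool's x, y, z in rad, a list of three; "delta_pos": the shift along the tool's x, y, z in mm, a list of three; "jaw": the closure in counts, from 0 (fully open) to 255 (shut). In form: [{"turn": [rx, ry, rz], "delta_pos": [x, y, z], "jaw": jaw}, ...]. A call has 1 to 12 rows; each row is the pose to reach, as a shift and turn from the pose commanded when the call began, along the tool's axes at that moment; what a row does not reach only later rows make up. A row lasts 1/8 s, in which the tool goes at most 62.5 mm and 10.7 degrees, less where a joint would pass 70% of its speed; a pose out of reach is approached as far as the arm can. A call with a gripper value outside its range is refused whole. The fingers move at their own pace and stop on an object; "grip_force" is the grip in N (left out, the last holds). Time passes only in rows, so rows that repeat a pose let the fingers close. It gives the time, the measured TCP pose, the force and the opening at its end, in the units of the state.
- get_obs(): the state, without advancing time (a new reading comes with each control period).
- read_camera(name): name is "scene" or "top" or "wrist"; returns a dict with "frame" (400x640x3 uint8, red, green, blue), "fx", "fy", "cx", "cy" (pixels), "xyz" and "rotation" of the camera in the world; the wrist camera has in their place "T_tool_cam" (4x4, takes a point from camera to tool coordinates, whose origin is the TCP and whose axes are the flange's). Camera axes: x right, y down, z forward; pixel columns grow to the right and rows downward; lengths in mm; the calibration is good to about 2 mm. A picture is of the moment at which its call begins: read the wrist's pose just before it. There is no depth.
- hand_in(): hands the job in, once; it reports no verdict.
The state is a dict: "t": time; "q": joint angles; "qvel": joint speeds; "joint_efforts": joint torques, N m; "eef_pos": TCP position; "tcp_rot": TCP orientation; "wrist_force": force on the tool from outside, world axes, zero at the start; "wrist_torque": the same for the moment, N m; "grip_width": finger opening in mm.
Only numpy, scipy, OpenCV 4.12 (cv2) and the standard library are available. Lean on these libraries where they do the work, as an engineer would, in place of code of your own. Each camera call takes 0.05 s, during which the arm holds its last target.

## Working session

There is one attempt and no reset: what is moved stays moved. The work goes in short steps, Python scripts to look and compute and a tool call to move; the robot and the scene stay as the last step left them, time stands still between calls to the robot, and variables do not carry over. Pictures are saved under pics/ and viewed, and the job is handed in when it is done.

Besides the shell and the picture viewer there is one more tool, called after "Request:" as name([rows], argument=value, ...), one row to a line, values as JSON. servo_tool: Moves the arm, as the interface text tells. Its arguments: {"type":"object","properties":{"deltas":{"type":"array"},"grip_force":{"type":"number"}},"required":["deltas"]}

```bash
mkdir -p pics; ls
python3 - <<'E'
from rig import get_obs, read_camera
import cv2, numpy as np
o=get_obs(); print(o)
for n in ("scene","top","wrist"):
    c=read_camera(n); cv2.imwrite(f"pics/{n}0.png",c["frame"][:,:,::-1])
    print(n,{k:(np.round(v,4).tolist() if not isinstance(v,(int,float)) else v) for k,v in c.items() if k!="frame"})
E
```

```text
pics
{'t': 0.0, 'q': array([-1.45520141e+00,  3.26937177e-01, -1.93569384e-01,  1.05199848e+00,
       -1.22047351e-05,  1.43657426e+00]), 'qvel': array([ 0.001312  ,  0.0001304 ,  0.0005193 , -0.00072411,  0.00027282,
        0.0008201 ]), 'joint_efforts': array([-5.66517228e-04, -4.43396580e+01,  2.62439489e+01,  1.54319219e-02,
       -2.72387842e-04,  6.78774029e-06]), 'eef_pos': array([ 135.90367871, -532.35352503,  230.51098697]), 'tcp_rot': array([-3.11542129e+00, -3.91179127e-01, -5.82418696e-06]), 'wrist_force': array([ 0.39624621,  0.01049803, -0.09357002]), 'wrist_torque': array([ 0.00740867, -0.04205473,  0.04674654]), 'grip_width': 85.2424460479296}
scene {'fx': 500.4317902591938, 'fy': 500.4317902591938, 'cx': 318.2632257489179, 'cy': 202.60113338322742, 'xyz': [249.7165, -390.7354, 947.7909], 'rotation': [-2.4319, 0.9425, -0.2593]}
top {'fx': 519.5262543118838, 'fy': 519.5262543118838, 'cx': 327.38041843721567, 'cy': 206.90770497030485, 'xyz': [402.8012, -1.2145, 1332.805], 'rotation': [-2.1096, 2.1555, -0.1522]}
wrist {'fx': 289.2944270209371, 'fy': 289.2944270209371, 'cx': 317.94955304471034, 'cy': 201.6374782358595, 'T_tool_cam': [[0.0012, -0.9502, -0.3116, 79.6126], [1.0, 0.0012, 0.0002, 0.2864], [0.0001, -0.3116, 0.9502, -141.5611], [0.0, 0.0, 0.0, 1.0]]}
```

View pics/scene0.png

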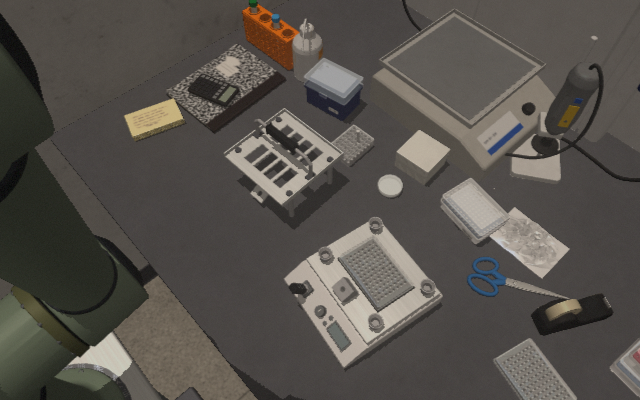

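View pics/top0.png

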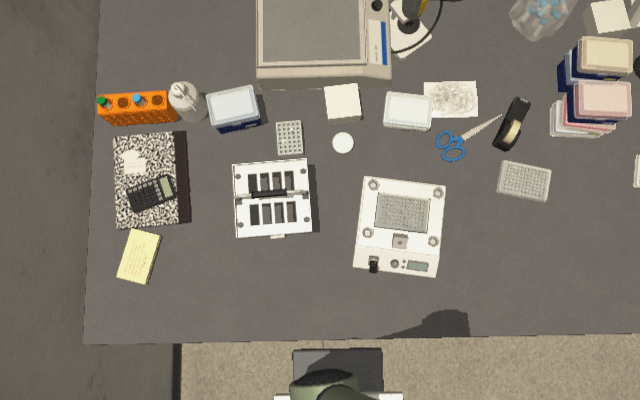

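View pics/wrist0.png

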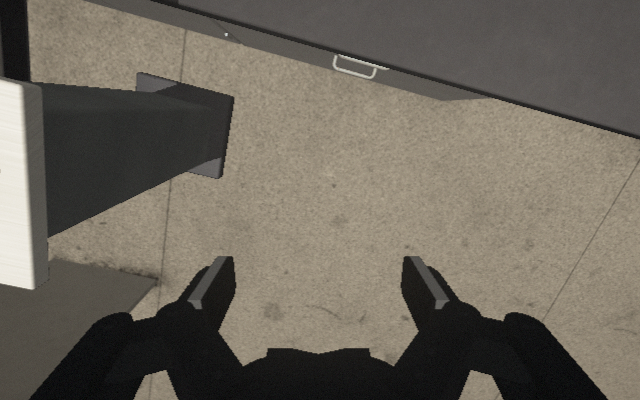

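```bash
cat > h.py <<'E'
import cv2, numpy as np
from scipy.spatial.transform import Rotation as R
from rig import get_obs, read_camera
def cam(n):
    o=get_obs(); c=read_camera(n)
    K=np.array([[c['fx'],0,c['cx']],[0,c['fy'],c['cy']],[0,0,1]])
    if n=='wrist':
        T=np.eye(4);T[:3,:3]=R.from_rotvec(o['tcp_rot']).as_matrix();T[:3,3]=o['eef_pos']
        M=T@np.array(c['T_tool_cam'])
    else:
        M=np.eye(4);M[:3,:3]=R.from_rotvec(c['rotation']).as_matrix();M[:3,3]=c['xyz']
    return c['frame'][:,:,::-1].copy(),K,M
def ray(K,M,uv):
    d=M[:3,:3]@np.linalg.solve(K,[uv[0],uv[1],1]); return M[:3,3],d/np.linalg.norm(d)
def onplane(K,M,uv,z):
    p,d=ray(K,M,uv); return p+d*(z-p[2])/d[2]
def proj(K,M,P):
    P=np.atleast_2d(P); c=(P-M[:3,3])@M[:3,:3]; q=c@K.T; return q[:,:2]/q[:,2:]
def tri(rays):
    A=np.zeros((3,3));b=np.zeros(3)
    for p,d in rays:
        S=np.eye(3)-np.outer(d,d);A+=S;b+=S@p
    x=np.linalg.solve(A,b); return x,[np.linalg.norm((np.eye(3)-np.outer(d,d))@(x-p)) for p,d in rays]
def save(name,img,box=None,s=1):
    if box: x0,y0,x1,y1=box; img=img[y0:y1,x0:x1]
    cv2.imwrite(f'pics/{name}.png',cv2.resize(img,None,fx=s,fy=s,interpolation=cv2.INTER_CUBIC))
def pose(o): return R.from_rotvec(o['tcp_rot']).as_matrix(),o['eef_pos']
E
python3 - <<'E'
from h import *
t,K,M=cam('top'); s,Ks,Ms=cam('scene')
save('t1',t,(220,145,330,250),6); save('t2',t,(340,165,460,285),5); save('s1',s,(210,95,350,225),5);save('s2',s,(275,205,455,375),4)
E
```

```text
(no output)
```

View pics/t1.png

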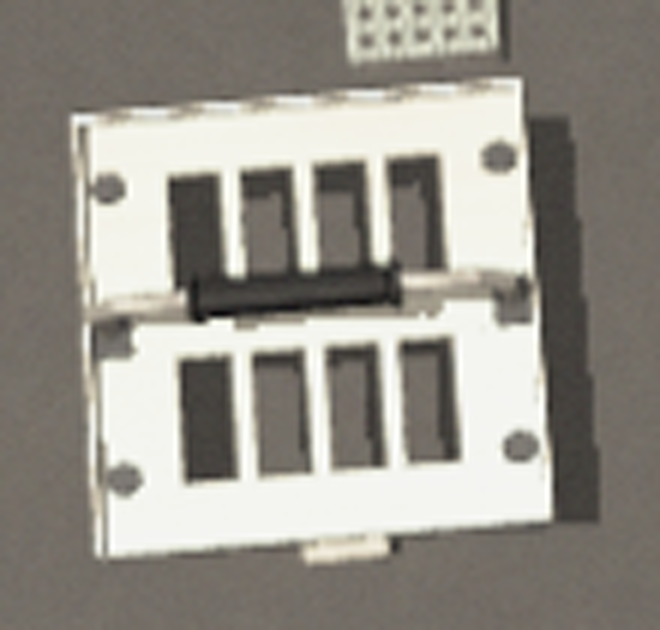

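View pics/t2.png

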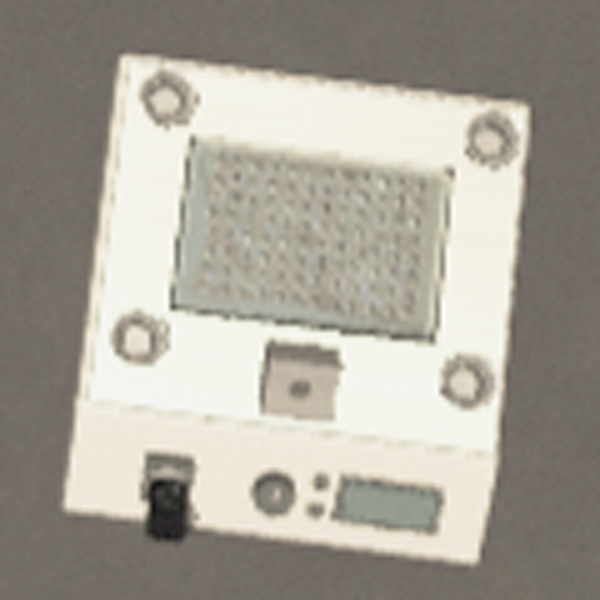

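View pics/s1.png

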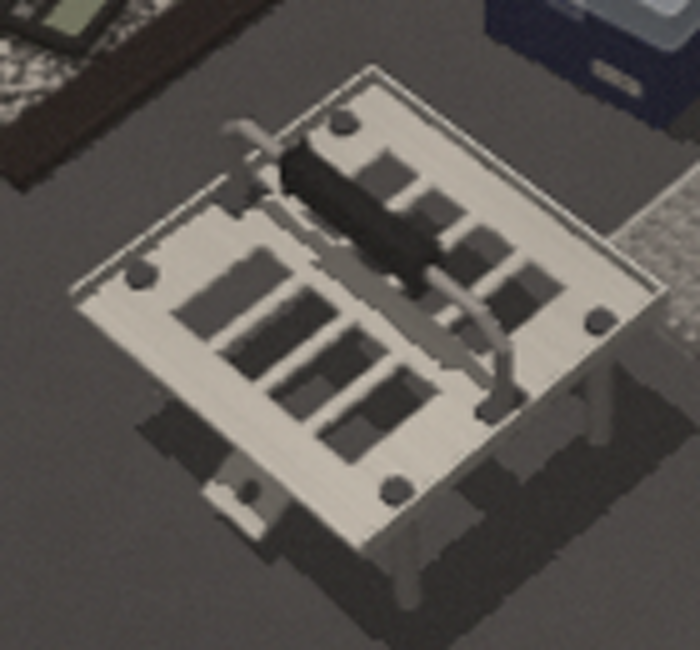

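View pics/s2.png

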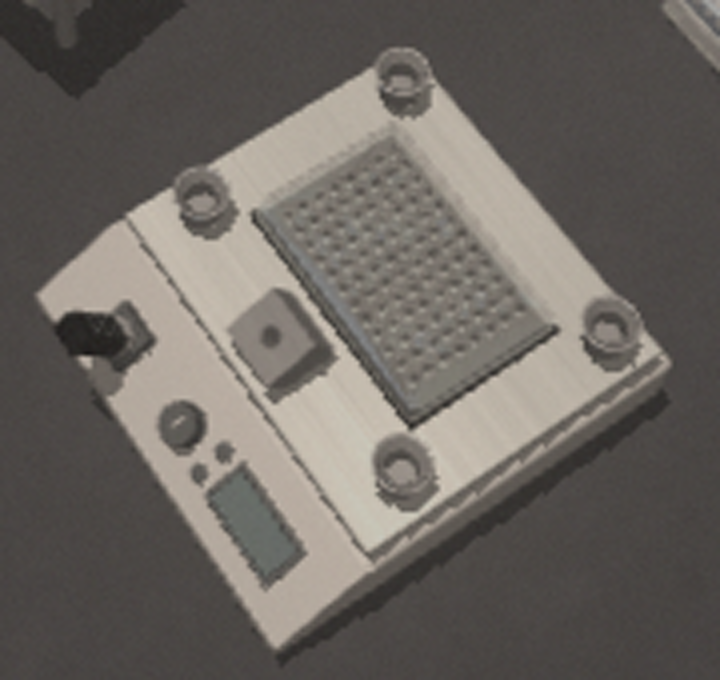

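```bash
cat > fit.py <<'E'
from h import *
from scipy.optimize import least_squares
def up(pts,x0,y0,s): return (np.array(pts,float)+.5)/s-.5+[x0,y0]
def fit(obs,x0,zfree=False):
    # obs: list of (K,M,localpts,uv); local pts z = world z
    def f(p):
        Rz=R.from_euler('z',p[2]).as_matrix(); t=np.array([p[0],p[1],p[3] if zfree else 0])
        return np.concatenate([(proj(K,M,L@Rz.T+t)-uv).ravel() for K,M,L,uv in obs])
    r=least_squares(f,x0+([0] if zfree else [])); return r.x,r.fun.reshape(-1,2)
E
cat > m1.py <<'E'
from fit import *
t,K,M=cam('top'); s,Ks,Ms=cam('scene')
order=[(60,80),(60,-80),(-60,80),(-60,-80)]
Lt=np.array([(x,y,91) for x,y in order],float); Ls=np.array([(x,y,83) for x,y in order],float)
tt=up([(107,189),(500,157),(124,480),(521,446)],220,145,6)
ts=up([(344,122),(600,321),(142,274),(397,490)],210,95,5)
st=up([(168,99),(491,139),(139,337),(466,381)],340,165,5)
ss=up([(403,72),(611,323),(202,194),(404,463)],275,205,4)
for L,a,b,x0 in ((Lt,tt,ts,[450,120,0]),(Ls,st,ss,[400,-100,0])):
    for nm,ob in (('top',[(K,M,L,a)]),('scene',[(Ks,Ms,L,b)]),('both',[(K,M,L,a),(Ks,Ms,L,b)])):
        p,r=fit(ob,x0); print(nm,p.round(4),abs(r).max().round(2))
    p,r=fit([(K,M,L,a),(Ks,Ms,L,b)],x0,True); print('zfree',p.round(4),r.round(2).tolist())
E
python3 m1.py
```

```text
top [6.264842e+02 1.500934e+02 6.140000e-02] 0.23
scene [6.305670e+02 1.492227e+02 5.670000e-02] 0.14
both [6.287013e+02 1.494741e+02 5.920000e-02] 1.02
zfree [6.283090e+02 1.489979e+02 5.920000e-02 1.349300e+00] [[0.61, -0.92], [0.23, -0.9], [0.37, -0.93], [0.31, -0.63], [-0.85, 0.2], [-0.58, 0.16], [-1.02, 0.26], [-0.67, 0.35]]
top [ 5.840820e+02 -1.671983e+02 -1.532000e-01] 0.42
scene [ 5.869952e+02 -1.693612e+02 -1.511000e-01] 0.29
both [ 5.858845e+02 -1.686103e+02 -1.516000e-01] 1.11
zfree [ 5.863753e+02 -1.684431e+02 -1.515000e-01 -1.783900e+00] [[0.08, -1.16], [0.63, -0.97], [0.06, -0.5], [0.74, -0.76], [-0.76, 0.27], [-0.49, 0.25], [-0.61, 0.07], [-0.82, 0.4]]
```

```bash
cat >> h.py <<'E'
def toolR(yawobj,tilt=0.0,mode='tier'):
    c=R.from_euler('z',yawobj).as_matrix()
    if mode=='tier': L=np.array([[0,1,0],[1,0,0],[0,0,-1]],float).T  # tool x=+y, y=+x, z=-z
    else:
        a=np.pi/6; z=np.array([np.sin(a),0,-np.cos(a)]); y=np.array([0,1.,0]); L=np.stack([np.cross(y,z),y,z],1)
    return c@L
def delta(Rt,pt,o=None):
    o=o or get_obs(); Rc,pc=pose(o)
    print('turn',R.from_matrix(Rc.T@Rt).as_rotvec().round(4).tolist(),'dpos',(Rc.T@(np.array(pt)-pc)).round(1).tolist(),'t',round(o['t'],2))
E
python3 - <<'E'
from h import *
delta(toolR(-.152),[586,-168.5,330])
print(get_obs()['q'])
E
```

```text
turn [-0.0003, -0.0003, -1.1691] dpos [526.1, -241.8, -98.8] t 0.35
[-1.45520861e+00  3.26380185e-01 -1.92804668e-01  1.05200630e+00
  5.82882582e-06  1.43664264e+00]
```

Request:
servo_tool([
  {"turn": [0, 0, -0.12], "delta_pos": [50, -24, -60], "jaw": 0},
  {"turn": [0, 0, -0.24], "delta_pos": [100, -48, -99], "jaw": 0},
  {"turn": [0, 0, -0.36], "delta_pos": [154, -72, -99], "jaw": 0},
  {"turn": [0, 0, -0.48], "delta_pos": [208, -96, -99], "jaw": 0},
  {"turn": [0, 0, -0.6], "delta_pos": [262, -120, -99], "jaw": 0},
  {"turn": [0, 0, -0.72], "delta_pos": [316, -144, -99], "jaw": 0},
  {"turn": [0, 0, -0.84], "delta_pos": [370, -170, -99], "jaw": 0},
  {"turn": [0, 0, -0.96], "delta_pos": [424, -195, -99], "jaw": 0},
  {"turn": [0, 0, -1.08], "delta_pos": [478, -220, -99], "jaw": 0},
  {"turn": [0, 0, -1.169], "delta_pos": [526, -242, -99], "jaw": 0},
  {"turn": [0, 0, -1.169], "delta_pos": [526, -242, -99], "jaw": 0},
  {"turn": [0, 0, -1.169], "delta_pos": [526, -242, -99], "jaw": 0},
])

```text
t: 1.85
eef_pos: [585.5, -168.4, 330.0]
tcp_rot: [-2.383, -2.046, 0.001]
wrist_force: [-0.2, 0.6, -0.3]
grip_width: 85.2
```

Run:
```python
from h import *
o=get_obs();print(o['eef_pos'],o['q'],abs(o['qvel']).max())
w,K,M=cam('wrist'); save('w1',w); np.savez('w1.npz',w=w,K=K,M=M)
delta(toolR(.059),[628.5,149.3,338])
```

```text
[ 585.47093565 -168.41913731  329.95190171] [-4.00974932e-01  4.03061580e-01  1.69982750e-01  1.33860024e+00
 -4.66183926e-04  1.32190310e+00] 0.025893066580054382
turn [-0.0006, 0.0002, -0.2121] dpos [321.2, -5.7, -7.9] t 1.9
```

View pics/w1.png

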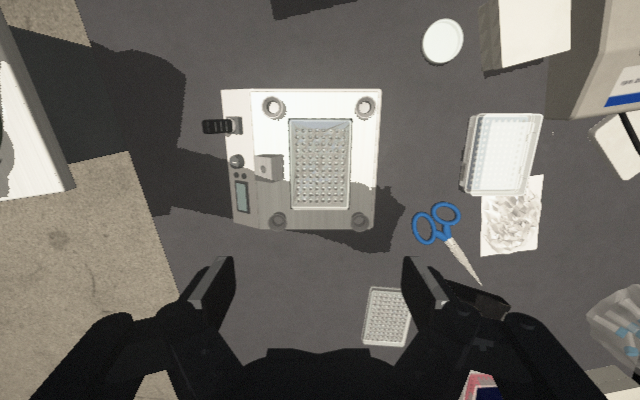

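Request:
servo_tool([
  {"turn": [0, 0, -0.04], "delta_pos": [55, -1, -2], "jaw": 0},
  {"turn": [0, 0, -0.08], "delta_pos": [110, -2, -4], "jaw": 0},
  {"turn": [0, 0, -0.12], "delta_pos": [165, -3, -6], "jaw": 0},
  {"turn": [0, 0, -0.16], "delta_pos": [220, -4, -8], "jaw": 0},
  {"turn": [0, 0, -0.2], "delta_pos": [275, -5, -8], "jaw": 0},
  {"turn": [0, 0, -0.212], "delta_pos": [321, -5.7, -8], "jaw": 0},
  {"turn": [0, 0, -0.212], "delta_pos": [321, -5.7, -8], "jaw": 0},
  {"turn": [0, 0, -0.212], "delta_pos": [321, -5.7, -8], "jaw": 0},
])

```text
t: 2.9
eef_pos: [628.6, 148.3, 338.5]
tcp_rot: [2.155, 2.285, -0.001]
wrist_force: [0.2, -0.3, -0.4]
grip_width: 85.5
```

Run:
```python
from h import *
o=get_obs();print(o['eef_pos'],o['q'],abs(o['qvel']).max())
w,K,M=cam('wrist'); save('w2',w,(210,70,410,270),4); np.savez('w2.npz',w=w,K=K,M=M)
w=np.load('w1.npz')['w']; save('w1z',w,(215,80,395,240),4)
```

```text
[628.62225103 148.28994016 338.54750826] [ 1.17718740e-01  4.80152539e-01  3.10255041e-01  1.40087015e+00
 -5.47356787e-04  1.63021166e+00] 0.018928800277148702
```

View pics/w2.png

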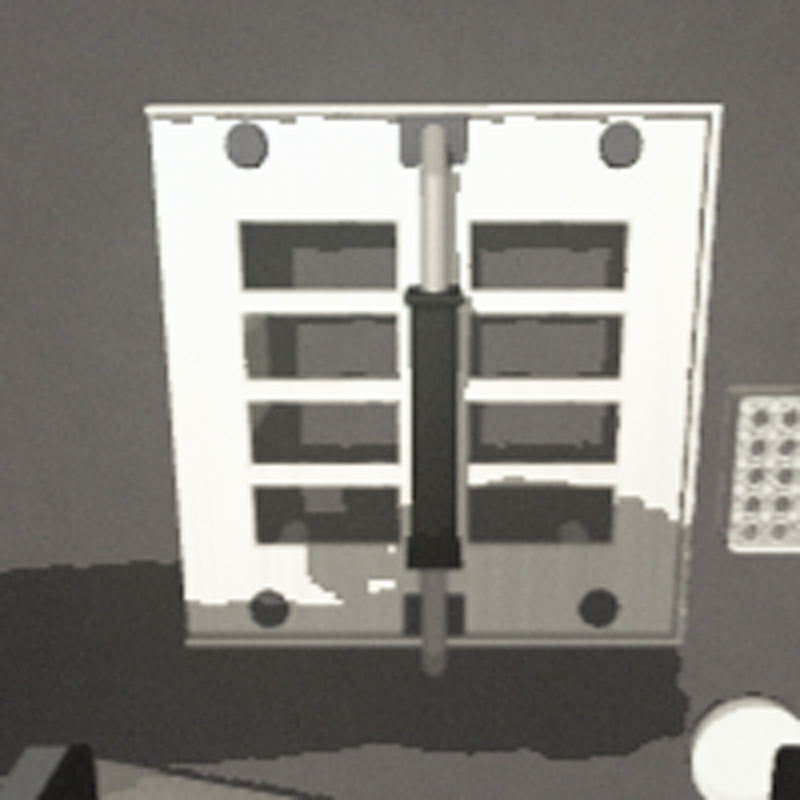

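View pics/w1z.png

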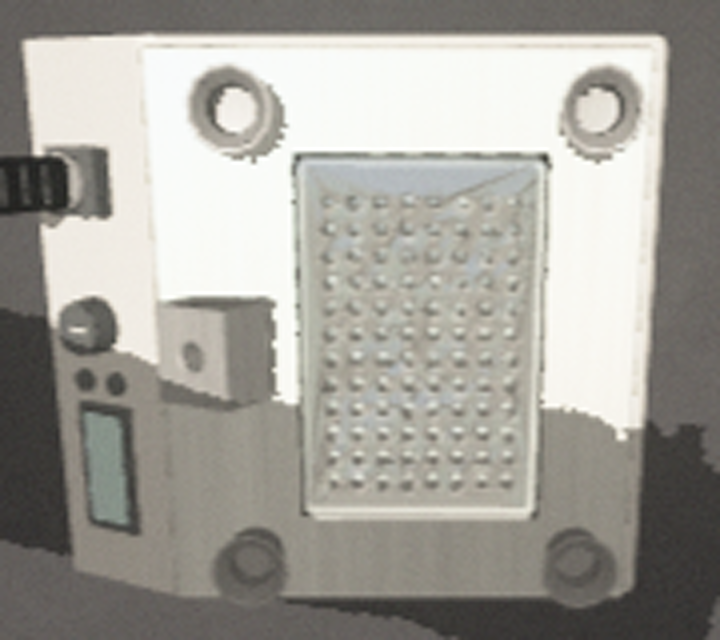

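Run:
```python
from fit import *
a=np.load('w1.npz');b=np.load('w2.npz')
order=[(-60,80),(60,80),(-60,-80),(60,-80)]
for nm,d,z,pts,bx,x0 in (('shaker',a,83,[(231,107),(602,103),(251,563),(580,564)],(215,80,4),[585,-168,-.15]),('tier',b,90.5,[(247,145),(621,145),(269,608),(599,608)],(210,70,4),[628,149,.06])):
    L=np.array([(x,y,z) for x,y in order],float)
    for zf in (0,1):
        p,r=fit([(d['K'],d['M'],L,up(pts,*bx))],x0,bool(zf)); print(nm,p.round(3),r.round(2).tolist())
```

```text
shaker [ 5.86205e+02 -1.66808e+02 -1.50000e-01] [[-0.86, -1.31], [0.6, -0.41], [-0.22, 1.31], [0.52, 1.02]]
shaker [ 5.86077e+02 -1.67694e+02 -1.50000e-01 -6.30400e+00] [[-0.08, -0.55], [-0.19, 0.35], [0.4, 0.26], [-0.09, -0.03]]
tier [6.28553e+02 1.49183e+02 6.00000e-02] [[-0.19, -0.19], [0.2, -0.2], [-0.12, 0.27], [0.11, 0.27]]
tier [ 6.28566e+02  1.48965e+02  6.00000e-02 -1.51700e+00] [[0.0, -0.0], [0.01, -0.02], [0.03, 0.01], [-0.04, 0.01]]
```

Run:
```python
from h import *
delta(toolR(.060),[628.6,149.0,127])
```

```text
turn [0.0, 0.0005, -0.0023] dpos [1.2, -0.0, 211.5] t 2.95
```

Request:
servo_tool([
  {"turn": [0, 0, -0.002], "delta_pos": [1, 0, 50], "jaw": 0},
  {"turn": [0, 0, -0.002], "delta_pos": [1.2, 0, 100], "jaw": 0},
  {"turn": [0, 0, -0.002], "delta_pos": [1.2, 0, 145], "jaw": 0},
  {"turn": [0, 0, -0.002], "delta_pos": [1.2, 0, 180], "jaw": 0},
  {"turn": [0, 0, -0.002], "delta_pos": [1.2, 0, 200], "jaw": 0},
  {"turn": [0, 0, -0.002], "delta_pos": [1.2, 0, 211.5], "jaw": 0},
  {"turn": [0, 0, -0.002], "delta_pos": [1.2, 0, 211.5], "jaw": 0},
], grip_force=60)

```text
t: 3.82
eef_pos: [628.5, 149.7, 126.5]
tcp_rot: [-2.153, -2.287, 0.001]
wrist_force: [0.4, -0.5, 0.8]
grip_width: 85.1
```

Run:
```python
from h import *
w,K,M=cam('wrist'); save('w3',w)
s,K,M=cam('scene'); save('s3',s,(180,60,380,230),4)
```

```text
(no output)
```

View pics/w3.png

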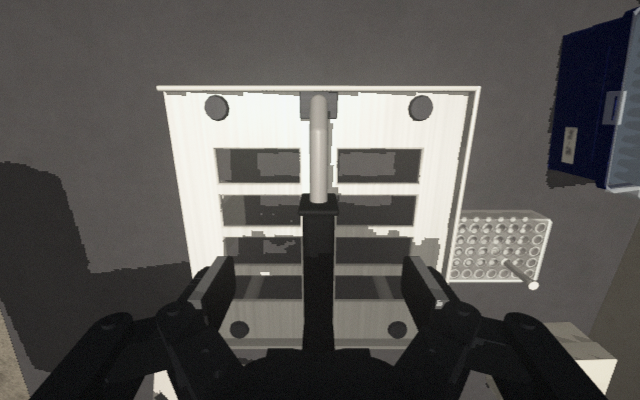

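View pics/s3.png

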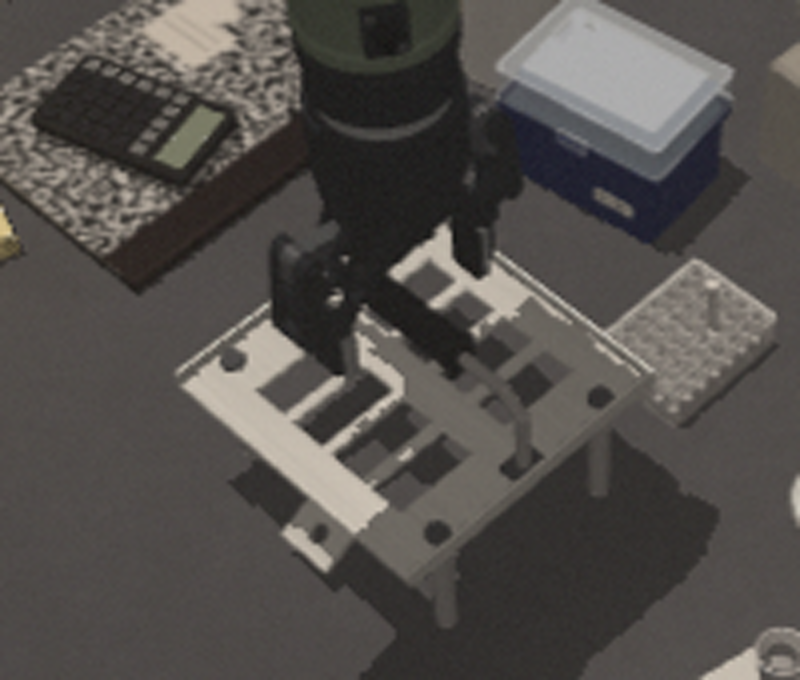

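Request:
servo_tool([
  {"turn": [0, 0, 0], "delta_pos": [0, 0, 0], "jaw": 255},
  {"turn": [0, 0, 0], "delta_pos": [0, 0, 0], "jaw": 255},
  {"turn": [0, 0, 0], "delta_pos": [0, 0, 0], "jaw": 255},
  {"turn": [0, 0, 0], "delta_pos": [0, 0, 0], "jaw": 255},
  {"turn": [0, 0, 0], "delta_pos": [0, 0, 0], "jaw": 255},
  {"turn": [0, 0, 0], "delta_pos": [0, 0, 0], "jaw": 255},
  {"turn": [0, 0, 0], "delta_pos": [0, 0, -5], "jaw": 255},
  {"turn": [0, 0, 0], "delta_pos": [0, 0, -15], "jaw": 255},
  {"turn": [0, 0, 0], "delta_pos": [0, 0, -40], "jaw": 255},
  {"turn": [0, 0, 0], "delta_pos": [0, 0, -80], "jaw": 255},
  {"turn": [0, 0, 0], "delta_pos": [0, 0, -120], "jaw": 255},
  {"turn": [0, 0, 0], "delta_pos": [0, 0, -120], "jaw": 255},
], grip_force=80)

```text
t: 5.42
eef_pos: [631.0, 151.2, 250.7]
tcp_rot: [2.148, 2.286, 0.009]
wrist_force: [0.7, 0.7, -5.0]
grip_width: 12.7
```

Run:
```python
from h import *
print(get_obs()['eef_pos'],get_obs()['wrist_force'])
w,K,M=cam('wrist'); save('w4',w); np.savez('w4.npz',w=w,K=K,M=M)
# in tool frame caps
```

```text
[630.99610214 151.20688697 250.70556324] [ 0.69088893  0.66266677 -4.98715288]
```

View pics/w4.png

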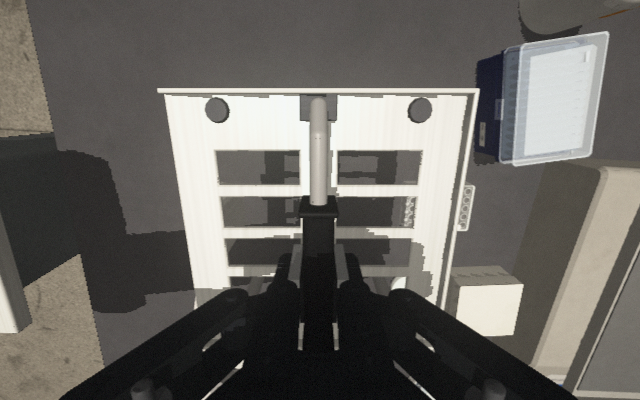

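Run:
```python
from fit import *
b=np.load('w4.npz'); save('w4z',b['w'],(150,70,490,220),2.3)
s,K,M=cam('scene'); save('s4',s,(150,0,400,200),3.2)
t,K,M=cam('top'); save('t4',t,(180,100,340,260),4)
```

```text
(no output)
```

View pics/w4z.png

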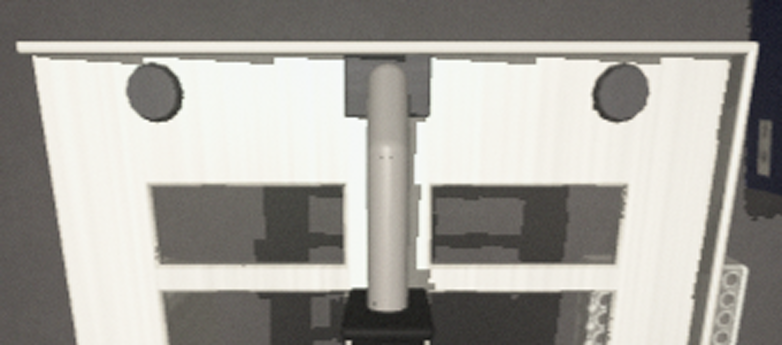

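View pics/s4.png

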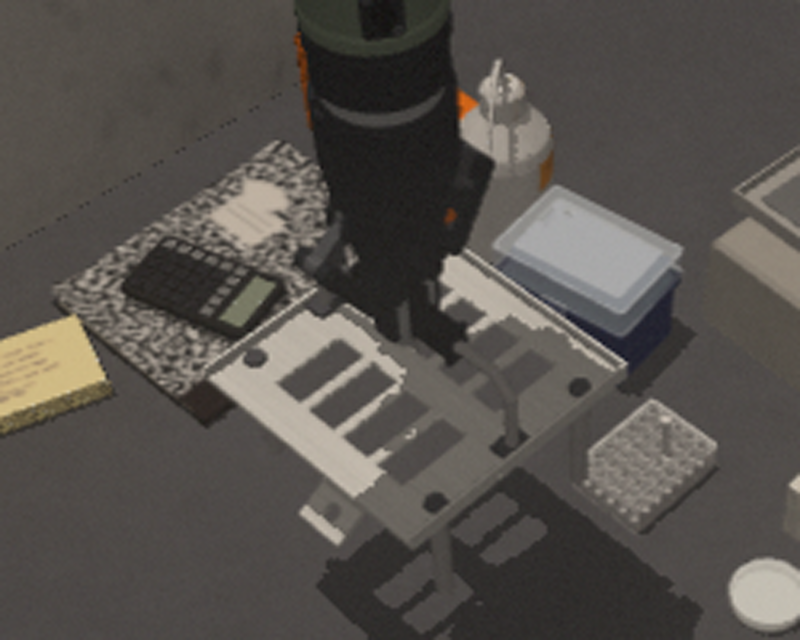

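View pics/t4.png

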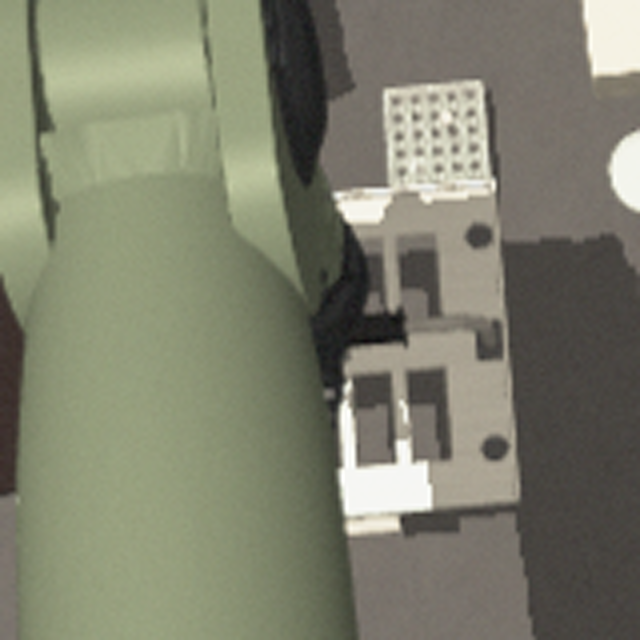

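```bash
cat > m2.py <<'E'
from fit import *
b=np.load('w4.npz'); Kw,Mw=b['K'],b['M']
t,K,M=cam('top'); s,Ks,Ms=cam('scene')
ord0=np.array([(60,80,0),(60,-80,0),(-60,80,0),(-60,-80,0)],float)  # caps rel cap plane
ref=ord0@R.from_euler('z',.06).as_matrix().T+[628.6,149.1,90.5]
tt=up([(107,189),(500,157),(124,480),(521,446)],220,145,6)
ts=up([(344,122),(600,321),(142,274),(397,490)],210,95,5)
bt=(tt-proj(K,M,ref)); bs=(ts-proj(Ks,Ms,ref)); print('bias',bt.round(2).tolist(),bs.round(2).tolist())
w=up([(154,93),(622,93)],150,70,2.3)
uvs=up([(255,356),(580,386),(435,502)],150,0,3.2)-bs.mean(0)
uvt=up([(480,236),(495,447)],180,100,4)-bt.mean(0)
def f(p):
    X=ord0@R.from_rotvec(p[3:]).as_matrix().T+p[:3]
    return np.concatenate([(proj(Kw,Mw,X[[2,0]])-w).ravel(),(proj(Ks,Ms,X[[2,1,3]])-uvs).ravel(),(proj(K,M,X[[1,3]])-uvt).ravel()])
r=least_squares(f,[628,149,215,0,0,.06]); p=r.x
print(p.round(4), r.fun.reshape(-1,2).round(2).tolist())
Rt=R.from_rotvec(p[3:]).as_matrix(); o=get_obs(); Rc,pc=pose(o)
feet=p[:3]+Rt@[0,0,-90.5]; print('feet',feet,'tool',pc)
print('tilt tool',R.from_matrix(toolR(R.from_matrix(Rc).as_euler('ZYX')[0]*0+.06).T@Rc).as_rotvec())
print('rel rot', R.from_matrix(Rc.T@Rt@toolR(0)).as_rotvec(), 'feet in tool', Rc.T@(feet-pc))
E
python3 m2.py
```

```text
bias [[-0.69, 0.85], [-0.21, 0.86], [-0.49, 0.93], [-0.33, 0.67]] [[0.75, -0.66], [0.52, -0.55], [0.83, -0.72], [0.5, -0.73]]
[ 6.304595e+02  1.489951e+02  2.121176e+02  1.540000e-02 -2.740000e-02
  5.720000e-02] [[-0.24, -0.79], [-0.35, 0.58], [0.32, -0.23], [0.25, -0.12], [0.48, 0.52], [-0.25, -1.12], [-0.13, -0.38]]
feet [632.89873028 150.46304966 121.66240074] tool [627.41273391 150.76270344 244.37260791]
tilt tool [ 0.00414351 -0.0002677  -0.00198744]
rel rot [-0.03201902  0.01486267  0.00474628] feet in tool [ -0.60658189   5.96533216 122.68670573]
```

Run:
```python
from fit import *
for i in range(3):
    o=get_obs();print(o['eef_pos'],o['tcp_rot'],abs(o['qvel']).max(),o['t'],o['wrist_force'])
    b=cam('wrist')
np.savez('w5.npz',w=b[0],K=b[1],M=b[2]); save('w5z',b[0],(150,70,490,220),2.3)
s,K,M=cam('scene'); save('s5',s,(150,0,400,200),3.2)
t,K,M=cam('top'); save('t5',t,(180,100,340,260),4)
```

```text
[627.41273391 150.76270344 244.37260791] [-2.14972012 -2.28728343  0.00502231] 0.005808323051895995 5.675 [ 0.42885734  0.17169808 -5.17362068]
[627.5807662  150.78874054 244.57061473] [-2.14984144 -2.28742915  0.00455103] 0.01133847453367658 5.725 [ 1.36248138 -0.54895886 -4.54248894]
[627.80748547 150.80688745 244.88831129] [-2.15013693 -2.28768142  0.00385439] 0.010208295528479178 5.775 [ 0.16401594  0.28533858 -4.93359189]
```

View pics/w5z.png

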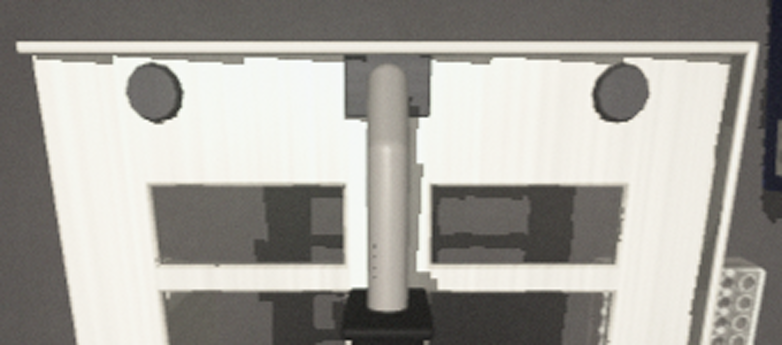

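View pics/s5.png

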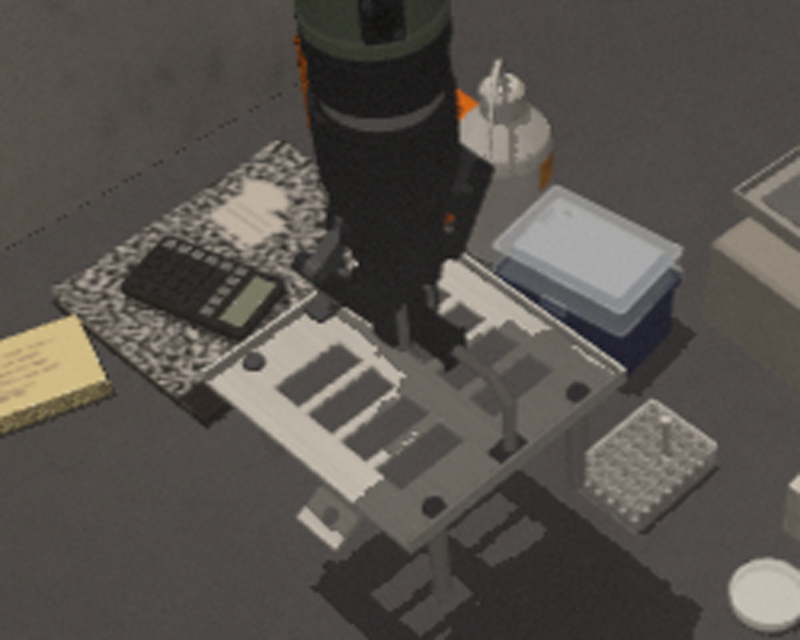

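View pics/t5.png

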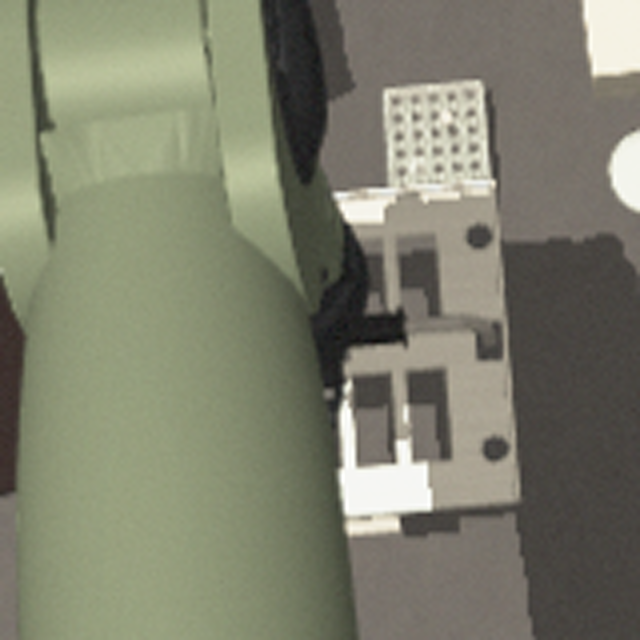

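```bash
sed -i "s/w4.npz/w5.npz/; s/(255,356),(580,386),(435,502)/(254,361),(578,391),(433,507)/; s/(480,236),(495,447)/(480,236),(495,448)/" m2.py; python3 m2.py
```

```text
bias [[-0.69, 0.85], [-0.21, 0.86], [-0.49, 0.93], [-0.33, 0.67]] [[0.75, -0.66], [0.52, -0.55], [0.83, -0.72], [0.5, -0.73]]
[ 6.279410e+02  1.485832e+02  2.085554e+02 -1.090000e-02  7.200000e-03
  6.230000e-02] [[-0.09, -0.15], [0.14, 0.03], [-0.05, 0.39], [0.07, 0.17], [0.45, -0.37], [-0.09, 0.22], [0.19, 0.29]]
feet [627.32421798 147.57770251 118.06307489] tool [628.61669907 150.90006339 246.41322522]
tilt tool [ 5.57887519e-04 -4.53902779e-05 -1.94595367e-03]
rel rot [ 0.0069343  -0.01062123 -0.00036039] feet in tool [ -3.2302195   -1.42406643 128.35110983]
```

Run:
```python
from h import *
delta(toolR(-.151),[587.4,-165.3,255])
```

```text
turn [-0.0006, 0.0001, 0.2129] dpos [-313.0, -60.7, -8.5] t 6.03
```

Request:
servo_tool([
  {"turn": [0, 0, 0.005], "delta_pos": [-8, -1.5, -8.5], "jaw": 255},
  {"turn": [0, 0, 0.02], "delta_pos": [-28, -5, -8.5], "jaw": 255},
  {"turn": [0, 0, 0.04], "delta_pos": [-60, -11.5, -8.5], "jaw": 255},
  {"turn": [0, 0, 0.07], "delta_pos": [-100, -19, -8.5], "jaw": 255},
  {"turn": [0, 0, 0.1], "delta_pos": [-145, -28, -8.5], "jaw": 255},
  {"turn": [0, 0, 0.13], "delta_pos": [-190, -37, -8.5], "jaw": 255},
  {"turn": [0, 0, 0.16], "delta_pos": [-230, -44.5, -8.5], "jaw": 255},
  {"turn": [0, 0, 0.18], "delta_pos": [-264, -51, -8.5], "jaw": 255},
  {"turn": [0, 0, 0.2], "delta_pos": [-290, -56, -8.5], "jaw": 255},
  {"turn": [0, 0, 0.21], "delta_pos": [-306, -59, -8.5], "jaw": 255},
  {"turn": [0, 0, 0.213], "delta_pos": [-313, -60.7, -8.5], "jaw": 255},
  {"turn": [0, 0, 0.213], "delta_pos": [-313, -60.7, -8.5], "jaw": 255},
])

```text
t: 7.52
eef_pos: [587.4, -165.3, 255.3]
tcp_rot: [-2.383, -2.047, -0.0]
wrist_force: [0.4, 0.1, -5.3]
grip_width: 12.4
```

Run:
```python
from h import *
for i in range(3):
    o=get_obs(); w,K,M=cam('wrist')
o=get_obs(); print(o['eef_pos'],abs(o['qvel']).max(),o['wrist_force'])
save('w6',w); s,K,M=cam('scene'); save('s6',s,(230,130,480,330),3.2)
t,K,M=cam('top'); save('t6',t,(300,120,480,300),4)
delta(toolR(-.151),[587.4,-165.3,220])
```

```text
[ 587.65481399 -164.25431792  255.29140602] 0.002182036329859668 [-0.51826582  1.10885141 -4.78533001]
turn [-0.0, -0.0002, 0.0014] dpos [-1.0, -0.2, 35.3] t 7.78
```

View pics/w6.png

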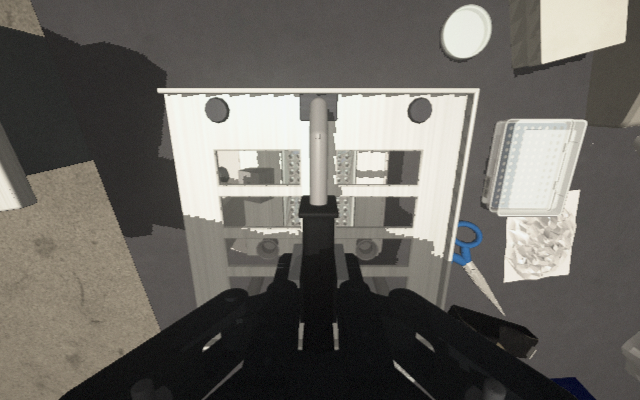

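View pics/s6.png

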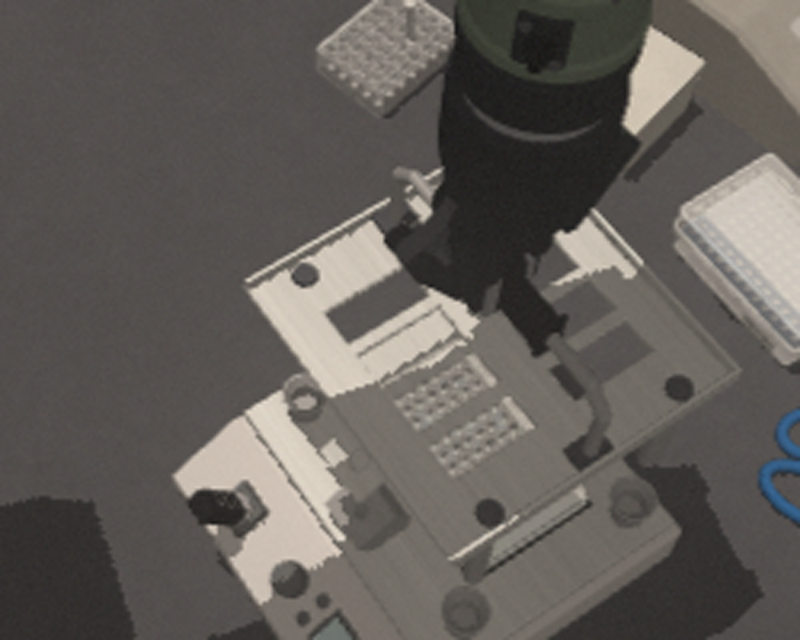

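View pics/t6.png

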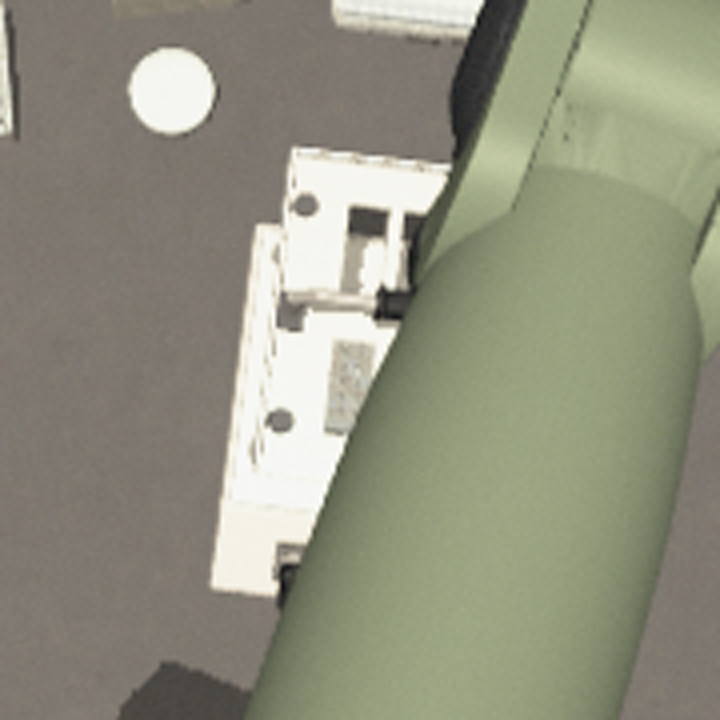

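```bash
cat > m3.py <<'E'
from fit import *
t,K,M=cam('top'); s,Ks,Ms=cam('scene')
bt=np.array([-.43,.83]);bs=np.array([.65,-.66])
order=[(60,80),(60,-80),(-60,80),(-60,-80)]
Ls=np.array([(x,y,83) for x,y in order],float)
st=up([(168,99),(491,139),(139,337),(466,381)],340,165,5)-bt
ss=up([(403,72),(611,323),(202,194),(404,463)],275,205,4)-bs
for zf in (False,True):
  p,r=fit([(K,M,Ls,st),(Ks,Ms,Ls,ss)],[586,-168,-.15],zf); print('shaker',p.round(3),r.round(2).tolist())
def tier(wp,sp,si,tp,ti,x0):
    ord0=np.array([(60,80,0),(60,-80,0),(-60,80,0),(-60,-80,0)],float)
    Kw,Mw,wuv=wp
    def f(p):
        X=ord0@R.from_rotvec(p[3:]).as_matrix().T+p[:3]
        return np.concatenate([(proj(Kw,Mw,X[[2,0]])-wuv).ravel(),(proj(Ks,Ms,X[si])-(sp-bs)).ravel(),(proj(K,M,X[ti])-(tp-bt)).ravel()])
    r=least_squares(f,x0); p=r.x; feet=p[:3]-R.from_rotvec(p[3:]).as_matrix()[:,2]*90.5
    print('tier caps',p.round(4),'feet',feet.round(1)); print(r.fun.reshape(-1,2).round(2).tolist()); return p,feet
E
python3 - <<'E'
from m3 import *
w,Kw,Mw=cam('wrist')
tier((Kw,Mw,up([(154,93),(622,93)],150,70,2.3)),up([(305,275),(679,387),(489,513)],230,130,3.2),[2,1,3],up([(305,204),(281,420)],300,120,4),[0,2],[587,-167,215,0,0,-.15])
print(get_obs()['eef_pos'])
E
```

```text
shaker [ 5.85553e+02 -1.69015e+02 -1.52000e-01] [[-0.05, -0.16], [0.6, 0.06], [-0.08, 0.58], [0.7, 0.34], [-0.11, -0.41], [0.27, -0.28], [-0.07, -0.54], [-0.18, -0.05]]
shaker [ 5.86602e+02 -1.68658e+02 -1.52000e-01 -3.81700e+00] [[-0.32, -0.26], [0.13, -0.07], [-0.34, 0.33], [0.24, 0.06], [-0.04, 0.11], [0.14, 0.02], [0.2, -0.12], [-0.1, 0.12]]
tier caps [ 5.872942e+02 -1.666557e+02  2.181752e+02 -1.500000e-03 -4.600000e-03
 -1.505000e-01] feet [ 587.7 -166.8  127.7]
[[-0.08, -0.43], [0.12, -0.05], [0.11, 0.2], [0.29, 0.26], [0.47, -0.03], [0.54, 0.49], [0.11, 0.4]]
[ 587.65675792 -164.64729627  255.25815364]
```

Run:
```python
from h import *
delta(toolR(-.1515),[586,-166.2,214])
```

```text
turn [-0.0001, -0.0001, 0.0014] dpos [-1.8, -1.4, 41.3] t 7.92
```

Request:
servo_tool([
  {"turn": [0, 0, 0.001], "delta_pos": [-1.8, -1.4, 8], "jaw": 255},
  {"turn": [0, 0, 0.001], "delta_pos": [-1.8, -1.4, 18], "jaw": 255},
  {"turn": [0, 0, 0.001], "delta_pos": [-1.8, -1.4, 28], "jaw": 255},
  {"turn": [0, 0, 0.001], "delta_pos": [-1.8, -1.4, 36], "jaw": 255},
  {"turn": [0, 0, 0.001], "delta_pos": [-1.8, -1.4, 41], "jaw": 255},
  {"turn": [0, 0, 0.001], "delta_pos": [-1.8, -1.4, 41.3], "jaw": 255},
  {"turn": [0, 0, 0.001], "delta_pos": [-1.8, -1.4, 41.3], "jaw": 255},
])

```text
t: 8.8
eef_pos: [586.1, -166.9, 214.3]
tcp_rot: [2.383, 2.046, 0.0]
wrist_force: [1.1, -0.0, -4.9]
grip_width: 12.6
```

Run:
```python
from h import *
o=get_obs(); print(o['eef_pos'],abs(o['qvel']).max(),o['wrist_force'])
s,K,M=cam('scene'); save('s7',s,(250,170,450,350),4)
w,K,M=cam('wrist'); save('w7',w,(140,70,500,290),2.2)
```

```text
[ 586.10627283 -166.88539059  214.28476952] 0.003204260901666107 [ 1.07088171 -0.02666131 -4.87847642]
```

View pics/s7.png

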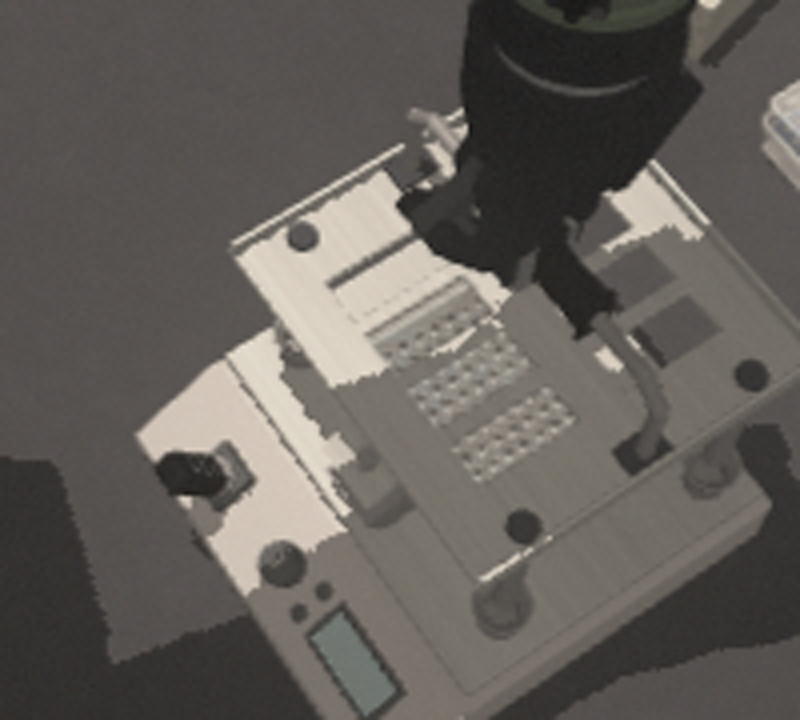

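View pics/w7.png

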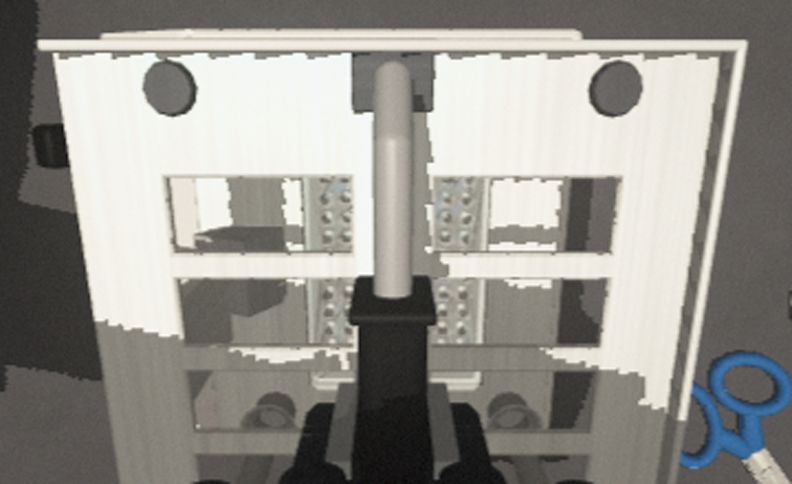

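Request:
servo_tool([
  {"turn": [0, 0, 0], "delta_pos": [0, 0, 2], "jaw": 255},
  {"turn": [0, 0, 0], "delta_pos": [0, 0, 4], "jaw": 255},
  {"turn": [0, 0, 0], "delta_pos": [0, 0, 6], "jaw": 255},
  {"turn": [0, 0, 0], "delta_pos": [0, 0, 8], "jaw": 255},
  {"turn": [0, 0, 0], "delta_pos": [0, 0, 10], "jaw": 255},
  {"turn": [0, 0, 0], "delta_pos": [0, 0, 10], "jaw": 255},
])

```text
t: 9.65
eef_pos: [585.8, -166.7, 203.7]
tcp_rot: [-2.383, -2.046, 0.0]
wrist_force: [-0.3, -0.3, -4.8]
grip_width: 12.7
```

No contact yet; feet ≈76.

Request:
servo_tool([
  {"turn": [0, 0, 0], "delta_pos": [0, 0, 1.5], "jaw": 255},
  {"turn": [0, 0, 0], "delta_pos": [0, 0, 3], "jaw": 255},
  {"turn": [0, 0, 0], "delta_pos": [0, 0, 4.5], "jaw": 255},
  {"turn": [0, 0, 0], "delta_pos": [0, 0, 6], "jaw": 255},
  {"turn": [0, 0, 0], "delta_pos": [0, 0, 7], "jaw": 255},
  {"turn": [0, 0, 0], "delta_pos": [0, 0, 7], "jaw": 255},
])

```text
t: 10.4
eef_pos: [585.8, -166.8, 196.9]
tcp_rot: [-2.384, -2.046, 0.0]
wrist_force: [0.6, -0.7, -3.6]
grip_width: 12.6
```

Request:
servo_tool([
  {"turn": [0, 0, 0], "delta_pos": [0, 0, 1], "jaw": 255},
  {"turn": [0, 0, 0], "delta_pos": [0, 0, 2], "jaw": 255},
  {"turn": [0, 0, 0], "delta_pos": [0, 0, 3], "jaw": 255},
  {"turn": [0, 0, 0], "delta_pos": [0, 0, 3], "jaw": 255},
])

```text
t: 10.9
eef_pos: [585.8, -166.7, 193.9]
tcp_rot: [-2.383, -2.046, 0.0]
wrist_force: [-0.3, -0.1, -5.0]
grip_width: 13.1
```

Request:
servo_tool([
  {"turn": [0, 0, 0], "delta_pos": [0, 0, 0.7], "jaw": 255},
  {"turn": [0, 0, 0], "delta_pos": [0, 0, 1.5], "jaw": 255},
  {"turn": [0, 0, 0], "delta_pos": [0, 0, 2], "jaw": 255},
  {"turn": [0, 0, 0], "delta_pos": [0, 0, 2], "jaw": 255},
])

```text
t: 11.4
eef_pos: [586.2, -166.9, 193.0]
tcp_rot: [2.383, 2.046, 0.001]
wrist_force: [-2.7, 0.6, 4.9]
grip_width: 12.7
```

Run:
```python
from h import *
o=get_obs(); print(o['eef_pos'],o['wrist_force'],o['wrist_torque'])
s,K,M=cam('scene'); save('s8',s,(250,170,450,350),4)
w,K,M=cam('wrist'); save('w8',w,(140,70,500,290),2.2)
```

```text
[ 586.16425327 -166.85886423  193.02308464] [-2.72632291  0.63962568  4.90630199] [ 0.29706845  0.65290474 -0.00098086]
```

View pics/s8.png

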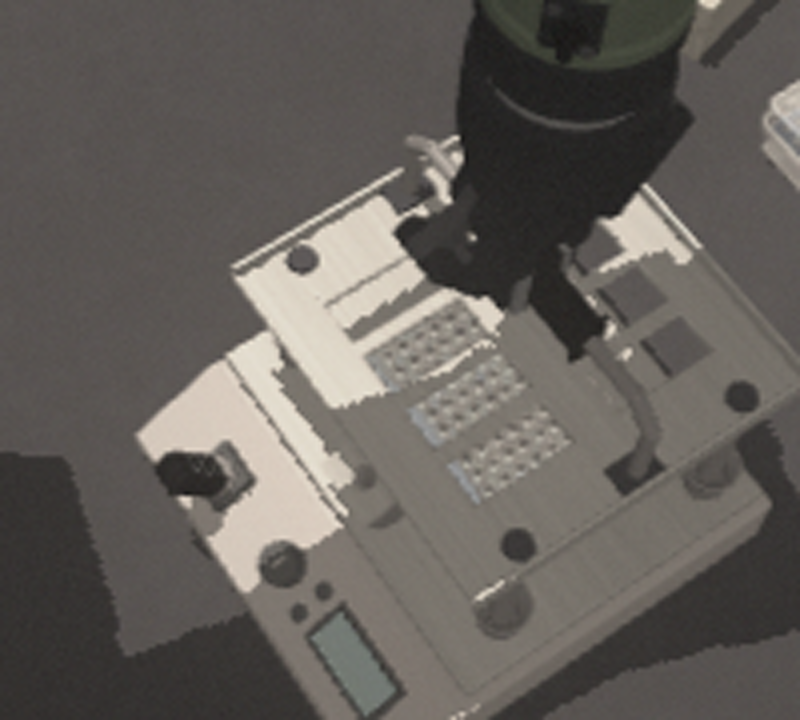

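View pics/w8.png

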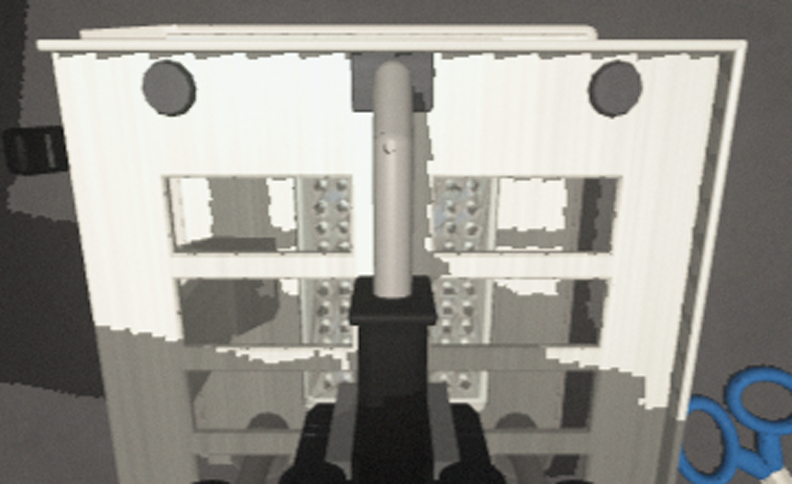

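Request:
servo_tool([
  {"turn": [0, 0, 0], "delta_pos": [0, 0, 0.5], "jaw": 255},
  {"turn": [0, 0, 0], "delta_pos": [0, 0, 0.5], "jaw": 255},
  {"turn": [0, 0, 0], "delta_pos": [0, 0, 0], "jaw": 0},
  {"turn": [0, 0, 0], "delta_pos": [0, 0, 0], "jaw": 0},
  {"turn": [0, 0, 0], "delta_pos": [0, 0, 0], "jaw": 0},
  {"turn": [0, 0, 0], "delta_pos": [0, 0, 0], "jaw": 0},
  {"turn": [0, 0, 0], "delta_pos": [0, 0, -25], "jaw": 0},
  {"turn": [0, 0, 0], "delta_pos": [0, 0, -75], "jaw": 0},
  {"turn": [0, 0, 0], "delta_pos": [0, 0, -125], "jaw": 0},
  {"turn": [0, 0, 0], "delta_pos": [0, 0, -145], "jaw": 0},
  {"turn": [0, 0, 0], "delta_pos": [0, 0, -145], "jaw": 0},
  {"turn": [0, 0, 0], "delta_pos": [0, 0, -145], "jaw": 0},
])

```text
t: 13.0
eef_pos: [585.4, -166.6, 335.5]
tcp_rot: [-2.382, -2.045, 0.001]
wrist_force: [-0.4, 0.8, 0.0]
grip_width: 85.6
```

Run:
```python
from h import *
for i in range(2):
    o=get_obs(); w,K,M=cam('wrist')
print(o['eef_pos'],o['wrist_force'],o['wrist_torque'])
np.savez('w9.npz',w=w,K=K,M=M); save('w9',w,(210,70,410,270),4)
s,K,M=cam('scene'); save('s9',s,(270,180,450,360),4)
t,K,M=cam('top'); save('t9',t,(340,165,460,285),5)
```

```text
[ 585.2316331  -166.53212419  335.16781214] [-0.63382947 -0.1114246  -0.97681824] [0.00758851 0.05653581 0.00263705]
```

View pics/w9.png

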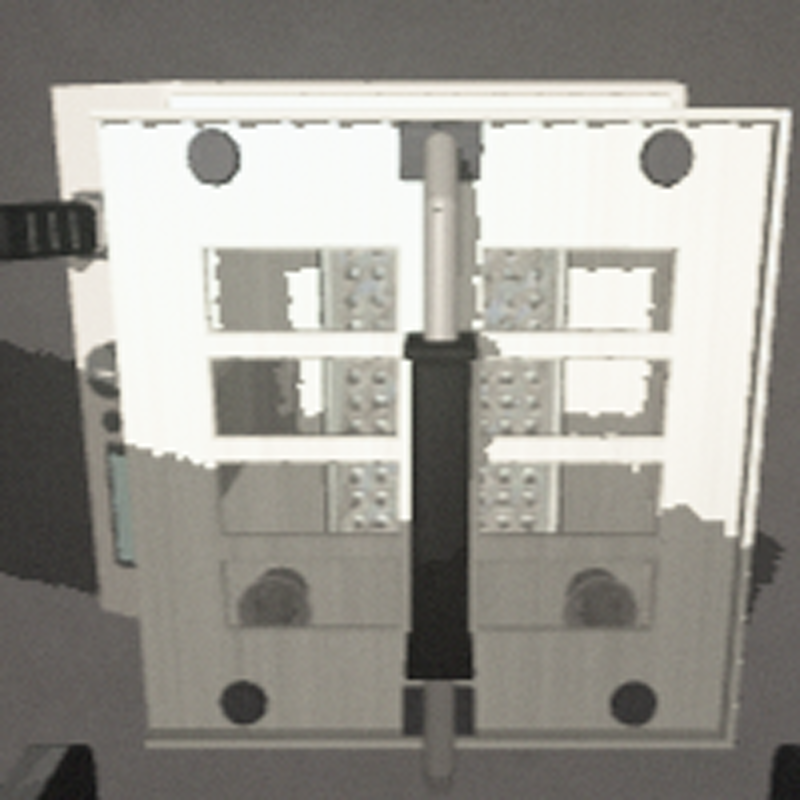

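View pics/s9.png

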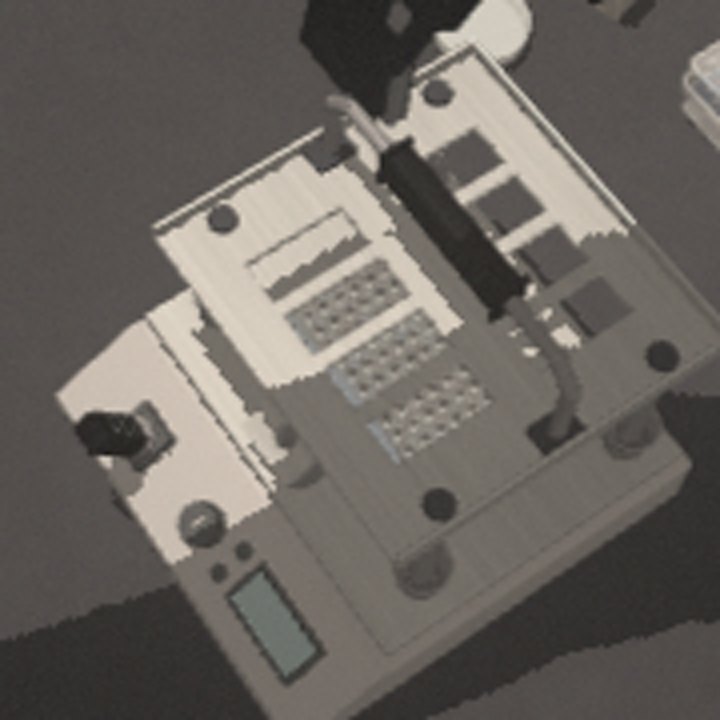

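View pics/t9.png

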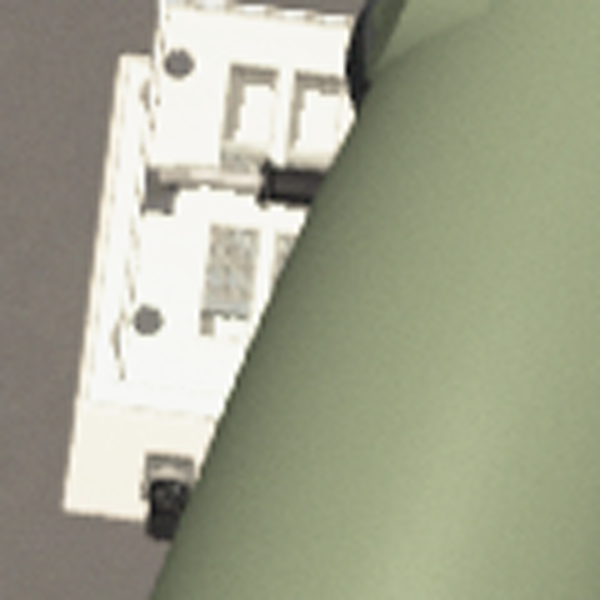

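Run:
```python
from fit import *
b=np.load('w9.npz')
ord0=np.array([(-60,80,0),(60,80,0),(-60,-80,0),(60,-80,0)],float)
uv=up([(214,157),(666,157),(243,703),(634,703)],210,70,4)
def f(p): return (proj(b['K'],b['M'],ord0@R.from_rotvec(p[3:]).as_matrix().T+p[:3])-uv).ravel()
r=least_squares(f,[586,-168,156.5,0,0,-.15]); print(r.x.round(4),r.fun.round(2))
L=ord0.copy();L[:,2]=156.5
for zf in (False,True): print(fit([(b['K'],b['M'],L,uv)],[586,-168,-.15],zf))
```

```text
[ 5.859101e+02 -1.690082e+02  1.546764e+02 -6.100000e-03  5.100000e-03
 -1.517000e-01] [-0.02 -0.08 -0.02  0.02  0.13  0.04 -0.09  0.04]
(array([ 5.85892910e+02, -1.68784439e+02, -1.51337721e-01]), array([[-0.46478931, -0.26883041],
       [ 0.38954671, -0.21076915],
       [-0.02947699,  0.27243154],
       [ 0.11471649,  0.45180802]]))
(array([ 5.85857268e+02, -1.69045796e+02, -1.51338489e-01, -1.54637069e+00]), array([[-0.17661024, -0.0148257 ],
       [ 0.10123124,  0.04331041],
       [ 0.18493408, -0.10576616],
       [-0.09737186,  0.07254034]]))
```

```bash
cat >> h.py <<'E'
SH=np.array([585.95,-168.7,66.]); YAW=-.1515
ZP=np.array([-.5,0,np.cos(np.pi/6)])
def sh(p): return SH+R.from_euler('z',YAW).as_matrix()@np.array(p,float)
def pin_tcp(base,s): # TCP so that grasp point lies s along axis out of base (shaker coords)
    return sh(np.array(base)+ZP*(s-19))
PARK=[-125,55,-24]; LOCK=[-76,0,21]
E
python3 - <<'E'
from h import *
print(pin_tcp(PARK,129),pin_tcp(PARK,29),pin_tcp(LOCK,36))
delta(toolR(YAW,mode='pin'),pin_tcp(PARK,129)); print(get_obs()['q'])
E
```

```text
[416.3124161  -87.16417886 137.26279442] [465.73970652 -94.71023488  50.66025404] [ 502.41787919 -155.94716532  101.72243186]
turn [-0.4119, -0.4126, -1.5319] dpos [52.8, -178.7, 198.8] t 13.2
[-3.98494946e-01  4.02460605e-01  1.83076130e-01  1.35379817e+00
  4.47585804e-07  1.32433959e+00]
```

Request:
servo_tool([
  {"turn": [-0.041, -0.041, -0.153], "delta_pos": [5, -20, 0], "jaw": 0},
  {"turn": [-0.082, -0.083, -0.306], "delta_pos": [10, -45, 0], "jaw": 0},
  {"turn": [-0.124, -0.124, -0.46], "delta_pos": [15, -75, 5], "jaw": 0},
  {"turn": [-0.165, -0.165, -0.613], "delta_pos": [21, -105, 20], "jaw": 0},
  {"turn": [-0.206, -0.206, -0.766], "delta_pos": [26, -135, 45], "jaw": 0},
  {"turn": [-0.247, -0.248, -0.919], "delta_pos": [32, -160, 75], "jaw": 0},
  {"turn": [-0.288, -0.289, -1.072], "delta_pos": [37, -178, 105], "jaw": 0},
  {"turn": [-0.33, -0.33, -1.225], "delta_pos": [42, -178.7, 135], "jaw": 0},
  {"turn": [-0.371, -0.371, -1.379], "delta_pos": [47, -178.7, 165], "jaw": 0},
  {"turn": [-0.412, -0.413, -1.532], "delta_pos": [52.8, -178.7, 190], "jaw": 0},
  {"turn": [-0.412, -0.413, -1.532], "delta_pos": [52.8, -178.7, 198.8], "jaw": 0},
  {"turn": [-0.412, -0.413, -1.532], "delta_pos": [52.8, -178.7, 198.8], "jaw": 0},
])

```text
t: 14.7
eef_pos: [416.1, -87.1, 137.0]
tcp_rot: [0.199, 2.611, -0.053]
wrist_force: [0.4, -0.6, -0.1]
grip_width: 85.2
```

Run:
```python
from h import *
for i in range(2):
    w,K,M=cam('wrist'); 
o=get_obs(); print(o['eef_pos'],o['q'].round(3),o['t'],abs(o['qvel']).max())
np.savez('w10.npz',w=w,K=K,M=M); save('w10',w)
delta(toolR(YAW,mode='pin'),pin_tcp(PARK,29))
B=np.array(PARK)
print(proj(K,M,[sh(B),sh(B+ZP*4),sh(B+ZP*25),sh(B+ZP*46),sh(LOCK+ZP*7)]).round(1))
```

```text
[417.43633408 -87.60971963 138.42954412] [-0.509 -0.101 -1.148  0.026  0.176 -0.313] 14.8 0.011756270976622457
turn [-0.0007, 0.0028, 0.0006] dpos [1.9, 0.3, 100.4] t 14.8
[[318.3 198.6]
 [318.4 199.9]
 [318.4 207.7]
 [318.4 216.9]
 [258.  273.4]]
```

View pics/w10.png

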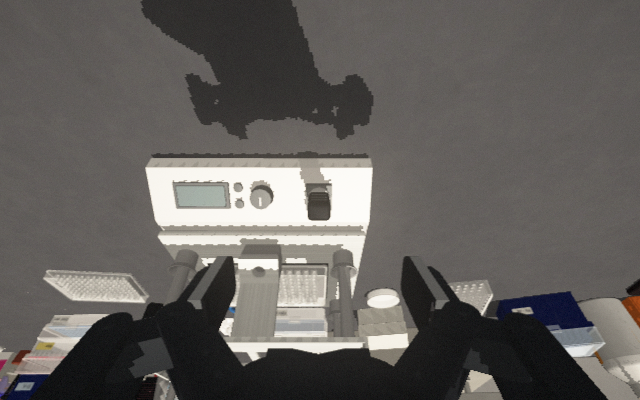

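Run:
```python
from h import *
w=np.load('w10.npz')['w']; save('w10z',w,(220,150,380,310),5)
```

```text
(no output)
```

View pics/w10z.png

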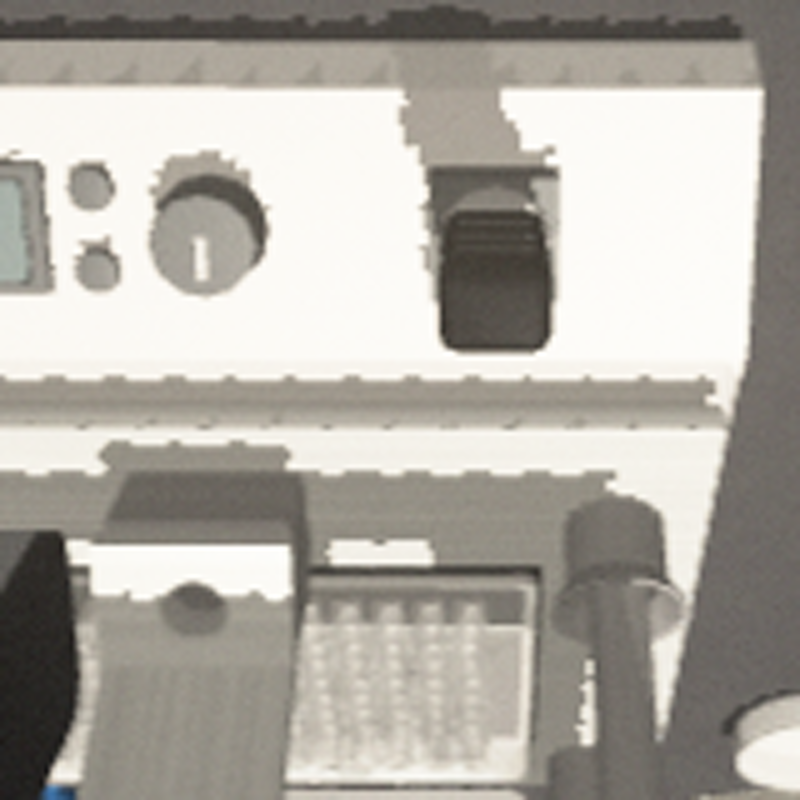

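Request:
servo_tool([
  {"turn": [0, 0.003, 0], "delta_pos": [1, 0.3, 20], "jaw": 0},
  {"turn": [0, 0.003, 0], "delta_pos": [2, 0.3, 40], "jaw": 0},
  {"turn": [0, 0.003, 0], "delta_pos": [2, 0.3, 44], "jaw": 0},
  {"turn": [0, 0.003, 0], "delta_pos": [2, 0.3, 44], "jaw": 0},
])

```text
t: 15.3
eef_pos: [437.6, -90.3, 99.4]
tcp_rot: [0.197, 2.612, -0.054]
wrist_force: [0.4, -0.3, 0.4]
grip_width: 85.6
```

Run:
```python
from h import *
for i in range(3):
    w,K,M=cam('wrist'); 
o=get_obs(); print(o['eef_pos'],o['q'].round(3),o['t'],abs(o['qvel']).max())
np.savez('w11.npz',w=w,K=K,M=M); save('w11z',w,(200,130,400,290),4)
delta(toolR(YAW,mode='pin'),pin_tcp(PARK,29))
B=np.array(PARK)
P=[B,B+ZP*46]+[B+ZP*46+np.array([sx*7*.866,sy*9,sx*7*.5]) for sx in(-1,1) for sy in (-1,1)]+[np.array(LOCK)+ZP*7]
print(((proj(K,M,[sh(p) for p in P])-[200,130]+.5)*4-.5).round(1))
```

```text
[437.64880894 -90.48433869  99.85395155] [-0.482  0.052 -1.168 -0.15   0.162 -0.289] 15.45 0.006146635341787512
turn [-0.001, 0.0007, 0.0008] dpos [0.0, 0.1, 56.8] t 15.45
[[474.4 349.2]
 [474.7 456.3]
 [416.  414.9]
 [533.5 415.1]
 [417.3 496.6]
 [531.9 496.8]
 [188.5 703.5]]
```

View pics/w11z.png

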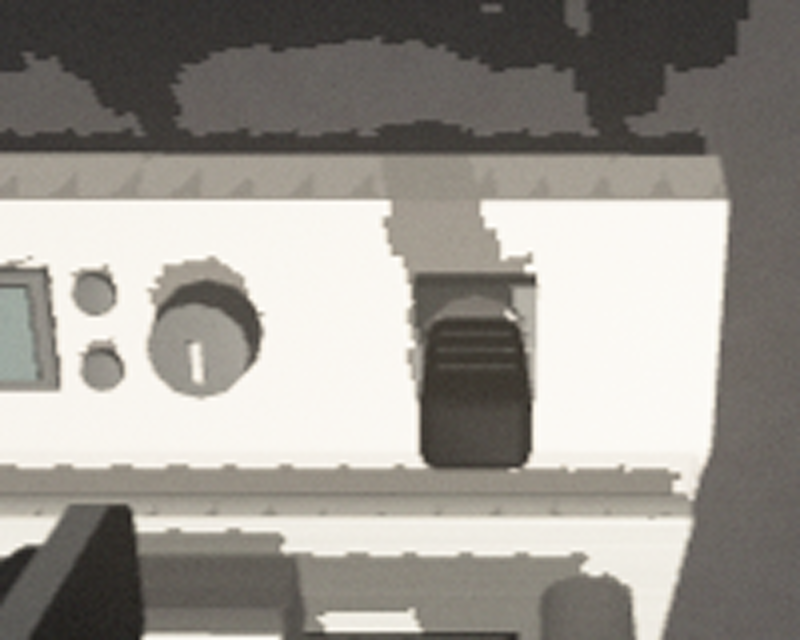

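Run:
```python
from m3 import *
from h import sh,ZP,PARK
im=cv2.imread('pics/scene0.png'); it=cv2.imread('pics/top0.png')
def draw(im,K,M,b,box,s,name):
    x0,y0,x1,y1=box; g=cv2.resize(im[y0:y1,x0:x1],None,fx=s,fy=s,interpolation=cv2.INTER_CUBIC)
    for z,c in ((4,(0,0,255)),(46,(0,255,0))):
        q=[]
        for sx in(-1,1):
            for sy in(-1,1):
                q.append(np.array(PARK)+ZP*z+np.array([sx*7*.866,sy*9,sx*3.5]))
        for u in proj(K,M,[sh(p) for p in q])+b:
            c0=((u-[x0,y0]+.5)*s-.5).round().astype(int); cv2.circle(g,tuple(int(v) for v in c0),3,c,-1)
    cv2.imwrite(f'pics/{name}.png',g)
draw(im,Ks,Ms,bs,(280,270,330,310),14,'pz1'); draw(it,K,M,bt,(355,250,395,285),14,'pz2')
```

```text
shaker [ 5.85553e+02 -1.69015e+02 -1.52000e-01] [[-0.05, -0.16], [0.6, 0.06], [-0.08, 0.58], [0.7, 0.34], [-0.11, -0.41], [0.27, -0.28], [-0.07, -0.54], [-0.18, -0.05]]
shaker [ 5.86602e+02 -1.68658e+02 -1.52000e-01 -3.81700e+00] [[-0.32, -0.26], [0.13, -0.07], [-0.34, 0.33], [0.24, 0.06], [-0.04, 0.11], [0.14, 0.02], [0.2, -0.12], [-0.1, 0.12]]
```

View pics/pz1.png

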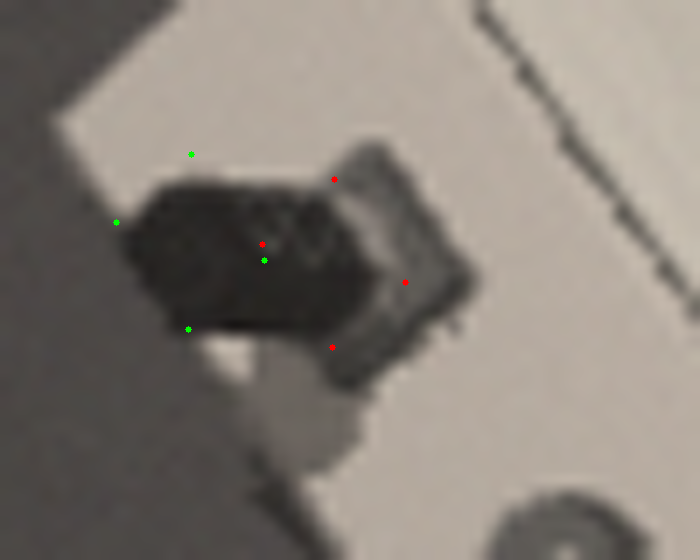

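View pics/pz2.png

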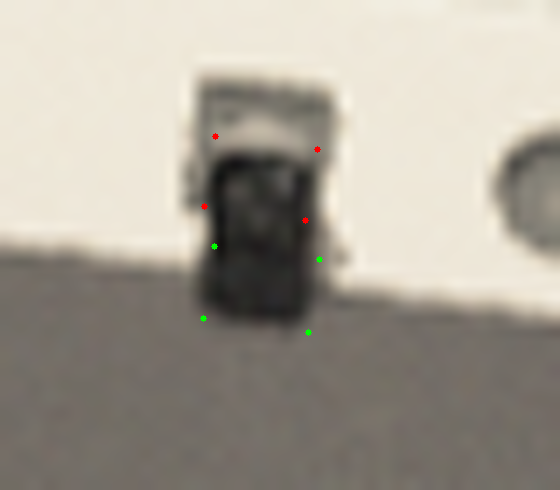

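Request:
servo_tool([
  {"turn": [0, 0, 0], "delta_pos": [1, 0, 20], "jaw": 0},
  {"turn": [0, 0, 0], "delta_pos": [1, 0, 38], "jaw": 0},
  {"turn": [0, 0, 0], "delta_pos": [1, 0, 50], "jaw": 0},
  {"turn": [0, 0, 0], "delta_pos": [1, 0.1, 56.8], "jaw": 0},
  {"turn": [0, 0, 0], "delta_pos": [1, 0.1, 56.8], "jaw": 0},
  {"turn": [0, 0, 0], "delta_pos": [1, 0.1, 56.8], "jaw": 0},
], grip_force=40)

```text
t: 16.3
eef_pos: [464.6, -94.5, 49.8]
tcp_rot: [0.198, 2.612, -0.054]
wrist_force: [0.5, -0.3, -0.0]
grip_width: 85.6
```

Run:
```python
from h import *
w,K,M=cam('wrist'); 
o=get_obs(); print(o['eef_pos'],pin_tcp(PARK,29),o['wrist_force'])
save('w12z',w,(160,90,480,350),2.5)
```

```text
[464.63172664 -94.49127321  49.84590892] [465.73970652 -94.71023488  50.66025404] [0.38975012 0.5233564  0.28483722]
```

View pics/w12z.png

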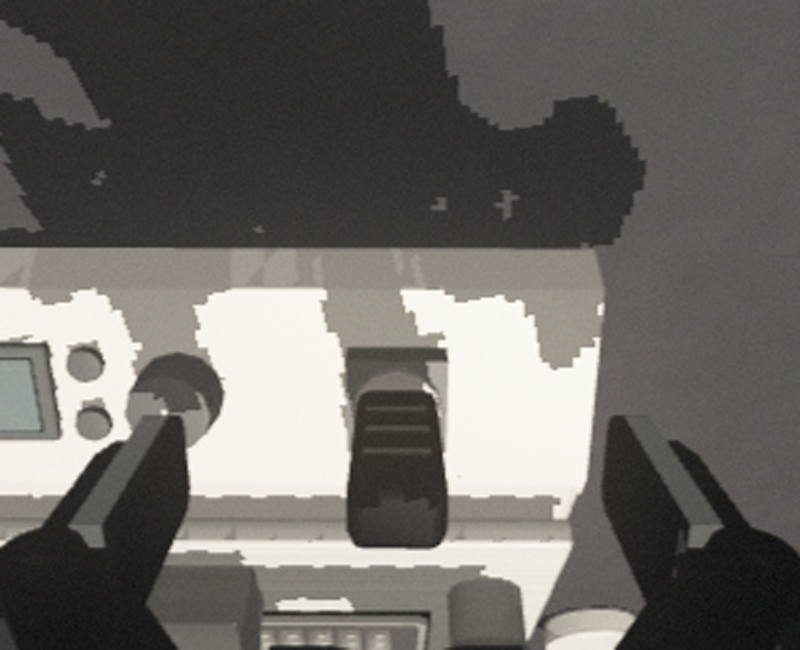

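Request:
servo_tool([
  {"turn": [0, 0, 0], "delta_pos": [0, 0, 0], "jaw": 255},
  {"turn": [0, 0, 0], "delta_pos": [0, 0, 0], "jaw": 255},
  {"turn": [0, 0, 0], "delta_pos": [0, 0, 0], "jaw": 255},
  {"turn": [0, 0, 0], "delta_pos": [0, 0, 0], "jaw": 255},
  {"turn": [0, 0, 0], "delta_pos": [0, 0, 0], "jaw": 255},
  {"turn": [0, 0, 0], "delta_pos": [0, 0, 0], "jaw": 255},
], grip_force=50)

```text
t: 17.1
eef_pos: [464.6, -94.6, 49.5]
tcp_rot: [0.198, 2.612, -0.055]
wrist_force: [-2.5, -0.3, 4.1]
grip_width: 17.3
```

Run:
```python
from h import *
w,K,M=cam('wrist'); 
o=get_obs(); print(o['eef_pos'],o['wrist_force'],o['wrist_torque'],o['grip_width'])
save('w13z',w,(160,90,480,350),2.5)
```

```text
[464.61683853 -94.57857783  49.52220026] [-3.56375757 -0.27298918  5.21251615] [-0.12455667  0.52674153 -0.04647871] 17.349090249888274
```

View pics/w13z.png

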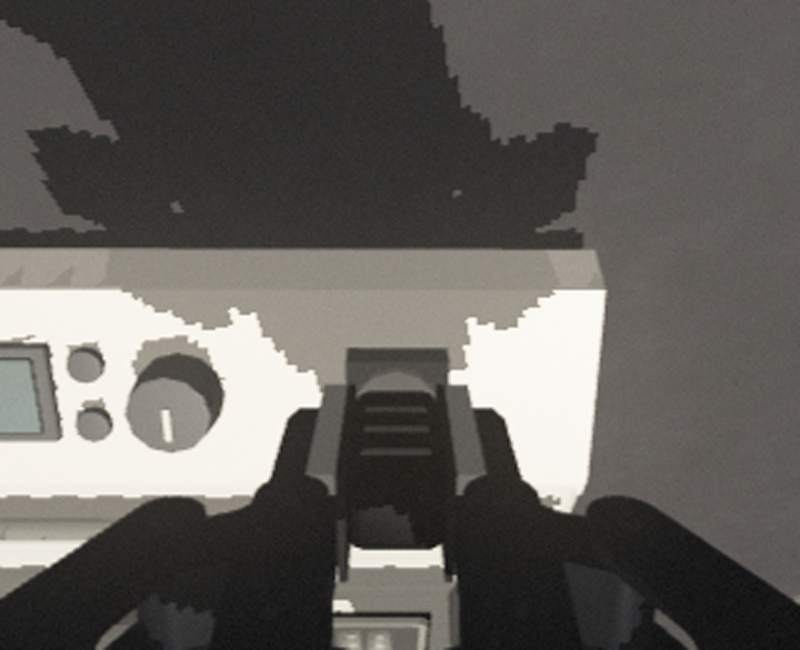

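Request:
servo_tool([
  {"turn": [0, 0, 0], "delta_pos": [0, 0, -4], "jaw": 255},
  {"turn": [0, 0, 0], "delta_pos": [0, 0, -10], "jaw": 255},
  {"turn": [0, 0, 0], "delta_pos": [0, 0, -18], "jaw": 255},
  {"turn": [0, 0, 0], "delta_pos": [0, 0, -28], "jaw": 255},
  {"turn": [0, 0, 0], "delta_pos": [0, 0, -38], "jaw": 255},
  {"turn": [0, 0, 0], "delta_pos": [0, 0, -50], "jaw": 255},
  {"turn": [0, 0, 0], "delta_pos": [0, 0, -60], "jaw": 255},
  {"turn": [0, 0, 0], "delta_pos": [0, 0, -60], "jaw": 255},
  {"turn": [0, 0, 0], "delta_pos": [0, 0, -60], "jaw": 255},
])

```text
t: 18.27
eef_pos: [435.1, -90.0, 101.6]
tcp_rot: [0.198, 2.611, -0.054]
wrist_force: [0.7, -0.1, -1.1]
grip_width: 17.4
```

Run:
```python
from h import *
w,K,M=cam('wrist'); w,K,M=cam('wrist'); np.savez('w14.npz',w=w,K=K,M=M)
o=get_obs(); print(o['eef_pos'],o['wrist_force'],o['wrist_torque'],o['grip_width'],o['t'])
save('w14z',w,(160,90,480,350),2.5)
s,K,M=cam('scene'); save('s14',s,(250,170,450,350),4)
delta(toolR(YAW,mode='pin'),pin_tcp(LOCK,29+60))
```

```text
[434.95985478 -89.85916871 101.20589864] [-0.71996877  0.43714623 -1.40351435] [0.06612326 0.52699264 0.0029034 ] 17.244717889103637 18.375
turn [-0.0005, -0.0009, 0.0005] dpos [-66.7, -55.2, -15.2] t 18.43
```

View pics/w14z.png

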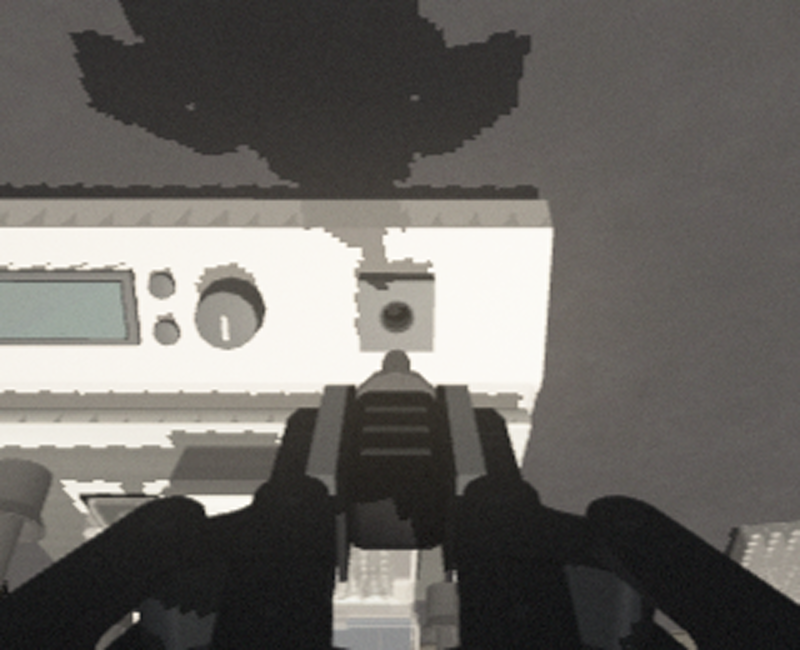

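View pics/s14.png

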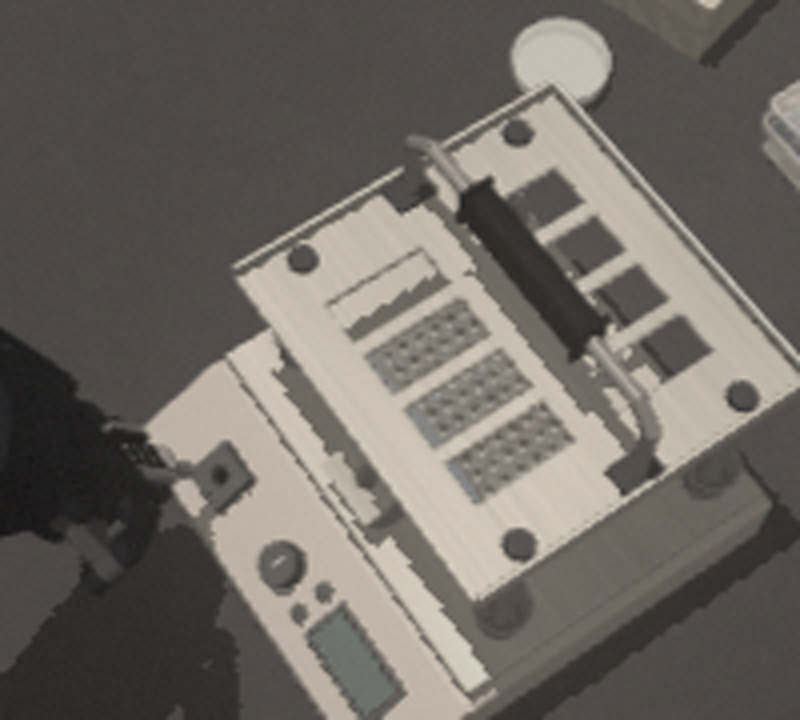

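Run:
```python
from h import *
b=np.load('w14.npz');K,M=b['K'],b['M']
print(((proj(K,M,[sh(PARK),sh(np.array(PARK)+ZP*-6)])-[160,90]+.5)*2.5-.5).round(1))
p,d=ray(K,M,(np.array([397,317])+.5)/2.5-.5+[160,90])
Rz=R.from_euler('z',YAW).as_matrix(); n=Rz@ZP
X=p+d*((sh(PARK)-p)@n)/(d@n); print('park hole in shaker frame',Rz.T@(X-SH))
Rc,pc=toolR(YAW,mode='pin'),None
o=get_obs(); Rt,pc=pose(o); home=np.array([464.62,-94.58,49.52])+Rz@[49,-55,45]
print('home0',home); 
for s in (60,45): delta(toolR(YAW,mode='pin'),home+s*n)
# where tip is if pin coaxial in tool
print('hole in tool',Rt.T@(X-pc))
```

```text
[[396.  319.3]
 [396.  312.5]]
park hole in shaker frame [-125.66987838   55.31555899  -24.38675447]
home0 [ 504.75808299 -156.34515437   94.52      ]
turn [-0.0005, -0.0009, 0.0005] dpos [-65.1, -55.3, -14.8] t 18.43
turn [-0.0005, -0.0009, 0.0005] dpos [-65.2, -55.2, 0.2] t 18.43
hole in tool [-1.08187081  0.17565992 69.29298299]
```

Request:
servo_tool([
  {"turn": [0, 0, 0], "delta_pos": [-5, -5, -14.8], "jaw": 255},
  {"turn": [0, 0, 0], "delta_pos": [-16, -14, -14.8], "jaw": 255},
  {"turn": [0, 0, 0], "delta_pos": [-30, -26, -14.8], "jaw": 255},
  {"turn": [0, 0, 0], "delta_pos": [-44, -38, -14.8], "jaw": 255},
  {"turn": [0, -0.001, 0], "delta_pos": [-56, -48, -14.8], "jaw": 255},
  {"turn": [0, -0.001, 0], "delta_pos": [-63, -53.5, -14.8], "jaw": 255},
  {"turn": [0, -0.001, 0], "delta_pos": [-65.1, -55.3, -14.8], "jaw": 255},
  {"turn": [0, -0.001, 0], "delta_pos": [-65.1, -55.3, -14.8], "jaw": 255},
  {"turn": [0, -0.001, 0], "delta_pos": [-65.1, -55.3, -14.8], "jaw": 255},
])

```text
t: 19.55
eef_pos: [474.5, -151.3, 146.4]
tcp_rot: [0.197, 2.612, -0.053]
wrist_force: [0.6, 0.6, -0.4]
grip_width: 17.4
```

Run:
```python
from h import *
for i in range(3): w,K,M=cam('wrist')
np.savez('w15.npz',w=w,K=K,M=M)
o=get_obs(); print(o['eef_pos'],o['wrist_force'],o['t'])
save('w15z',w,(240,150,400,280),5)
s,K2,M2=cam('scene'); save('s15',s,(270,220,390,330),6)
Rz=R.from_euler('z',YAW).as_matrix(); n=Rz@ZP
home=np.array([464.62,-94.58,49.52])+Rz@[49,-55,45]
delta(toolR(YAW,mode='pin'),home+60*n)
print(((proj(K,M,[sh(np.array(LOCK)+ZP*7),sh(LOCK)])-[240,150]+.5)*5-.5).round(1))
```

```text
[ 474.8151831 -151.5342308  146.6234326] [-0.82387618  0.69165968 -1.68894743] 19.7
turn [-0.0004, 0.0005, 0.0007] dpos [-0.1, -0.2, 0.3] t 19.75
[[391.2 357. ]
 [391.2 340.2]]
```

View pics/w15z.png

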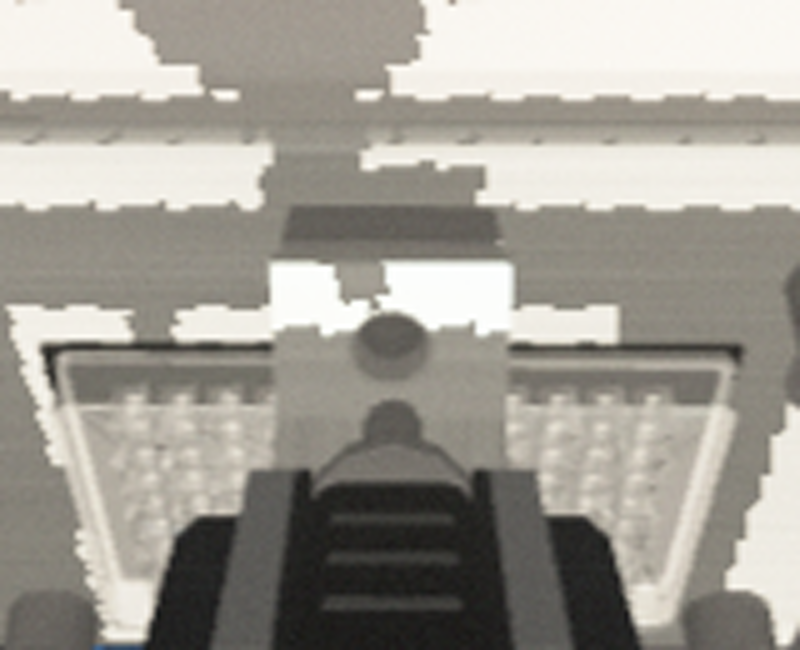

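View pics/s15.png

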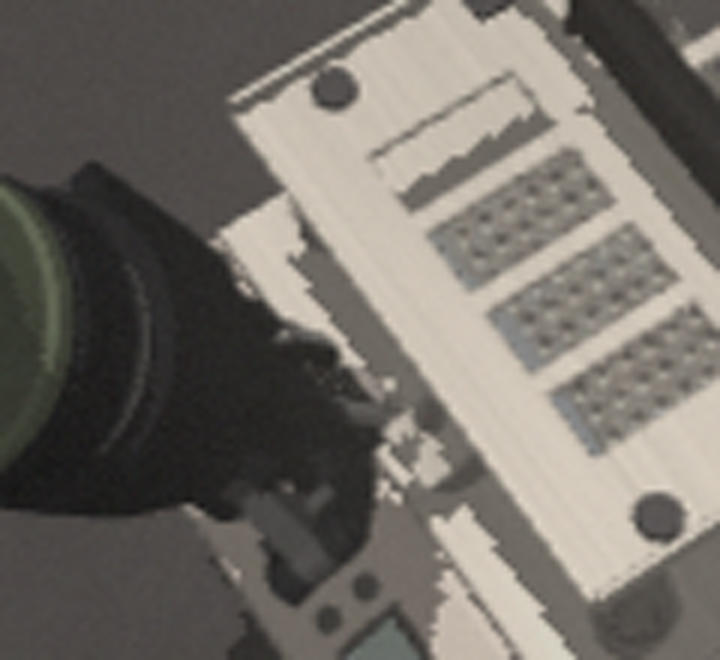

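Run:
```python
from h import *
b=np.load('w15.npz');K,M=b['K'],b['M']
L=np.array(LOCK,float); X=np.array([.866,0,.5])
f=lambda p:((proj(K,M,[sh(p)])-[240,150]+.5)*5-.5).round(1)[0]
for s in (30,33,36): print(s,f(L+ZP*s),f(L+ZP*s-4*X),f(L+ZP*s+[0,4,0]),f(L+ZP*s-[0,4,0]))
print('flange',f(L+ZP*64-10.5*X),f(L+ZP*64+[0,10.5,0]),f(L+ZP*64-[0,10.5,0]),f(L+ZP*60-10.5*X))
```

```text
30 [391.1 419.9] [391.2 393. ] [420.3 419.9] [362.  419.8]
33 [391.1 429.1] [391.2 401.9] [420.8 429.1] [361.5 429.1]
36 [391.1 438.6] [391.2 411. ] [421.2 438.7] [361.1 438.6]
flange [391.3 460.1] [482.7 543.3] [299.6 543. ] [391.3 444.7]
```

Request:
servo_tool([
  {"turn": [0, 0, 0], "delta_pos": [0.4, -0.2, 6], "jaw": 255},
  {"turn": [0, 0, 0], "delta_pos": [0.4, -0.2, 12], "jaw": 255},
  {"turn": [0, 0, 0], "delta_pos": [0.4, -0.2, 17], "jaw": 255},
  {"turn": [0, 0, 0], "delta_pos": [0.4, -0.2, 20], "jaw": 255},
  {"turn": [0, 0, 0], "delta_pos": [0.4, -0.2, 20], "jaw": 255},
])

```text
t: 20.38
eef_pos: [484.6, -153.5, 128.9]
tcp_rot: [0.198, 2.612, -0.054]
wrist_force: [-0.1, 0.3, 0.2]
grip_width: 17.5
```

Run:
```python
from h import *
for i in range(2): w,K,M=cam('wrist')
o=get_obs(); print(o['eef_pos'],o['wrist_force'],o['t'])
save('w16z',w,(240,150,400,280),5)
Rz=R.from_euler('z',YAW).as_matrix(); n=Rz@ZP
home=np.array([464.62,-94.58,49.52])+Rz@[49,-55,45]
delta(toolR(YAW,mode='pin'),home+40*n)
print(((proj(K,M,[sh(np.array(LOCK)+ZP*7),sh(LOCK)])-[240,150]+.5)*5-.5).round(1))
```

```text
[ 484.61550638 -153.55948638  129.25293933] [-0.48216746 -0.39659592 -0.31105221] 20.475
turn [-0.0006, 0.0006, 0.0005] dpos [-0.2, 0.3, 0.2] t 20.48
[[395.  411.4]
 [394.9 391.4]]
```

View pics/w16z.png

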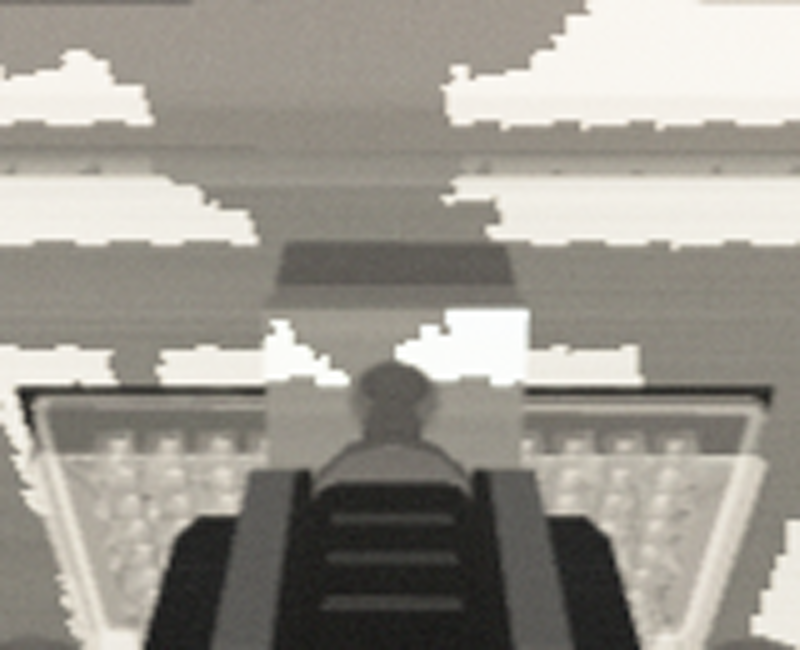

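Request:
servo_tool([
  {"turn": [0, 0, 0], "delta_pos": [0, 0.4, 2], "jaw": 255},
  {"turn": [0, 0, 0], "delta_pos": [0, 0.4, 4], "jaw": 255},
  {"turn": [0, 0, 0], "delta_pos": [0, 0.4, 6], "jaw": 255},
  {"turn": [0, 0, 0], "delta_pos": [0, 0.4, 8], "jaw": 255},
  {"turn": [0, 0, 0], "delta_pos": [0, 0.4, 8], "jaw": 255},
])

```text
t: 21.1
eef_pos: [488.6, -153.7, 122.2]
tcp_rot: [0.198, 2.611, -0.054]
wrist_force: [-0.5, 0.2, 0.0]
grip_width: 17.3
```

Free so far (tip inside the tab, near the lug). Continue slowly.

Request:
servo_tool([
  {"turn": [0, 0, 0], "delta_pos": [0, 0, 1.5], "jaw": 255},
  {"turn": [0, 0, 0], "delta_pos": [0, 0, 3], "jaw": 255},
  {"turn": [0, 0, 0], "delta_pos": [0, 0, 4.5], "jaw": 255},
  {"turn": [0, 0, 0], "delta_pos": [0, 0, 6], "jaw": 255},
  {"turn": [0, 0, 0], "delta_pos": [0, 0, 6], "jaw": 255},
])

```text
t: 21.72
eef_pos: [491.6, -154.2, 117.0]
tcp_rot: [0.198, 2.611, -0.054]
wrist_force: [0.4, -0.0, 0.0]
grip_width: 17.4
```

Run:
```python
from h import *
w,K,M=cam('wrist')
o=get_obs(); print(o['eef_pos'],o['wrist_force'],o['wrist_torque'],o['t'])
save('w17z',w,(240,150,400,280),5)
Rz=R.from_euler('z',YAW).as_matrix(); n=Rz@ZP
home=np.array([464.62,-94.58,49.52])+Rz@[49,-55,45]
delta(toolR(YAW,mode='pin'),home+7*n)
```

```text
[ 491.6070941  -154.23083198  117.09260368] [-0.25589214  0.54570099  0.11485354] [ 0.10923657  0.52548893 -0.03941143] 21.775
turn [-0.0006, 0.0006, 0.0005] dpos [-0.2, -0.1, 19.2] t 21.77
```

View pics/w17z.png

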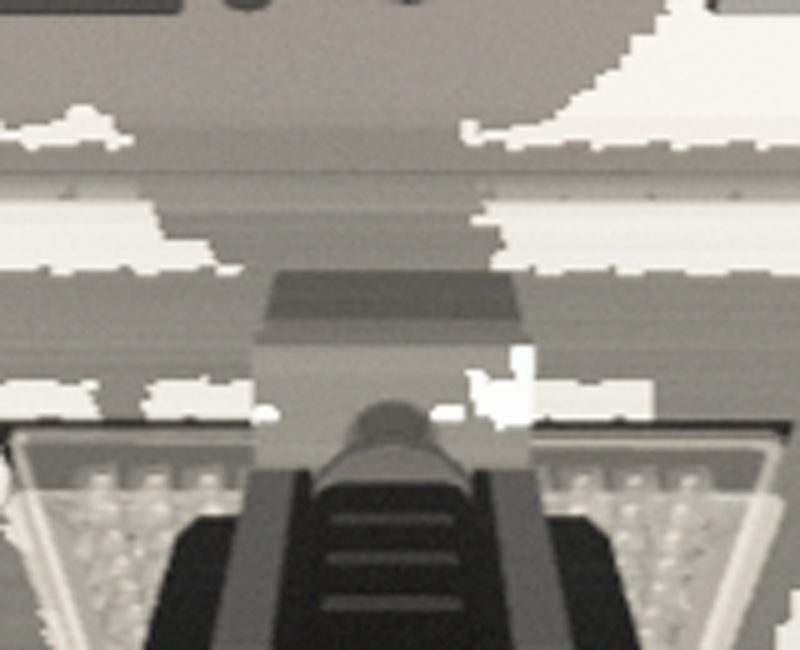

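Request:
servo_tool([
  {"turn": [0, 0, 0], "delta_pos": [0, 0, 2], "jaw": 255},
  {"turn": [0, 0, 0], "delta_pos": [0, 0, 4], "jaw": 255},
  {"turn": [0, 0, 0], "delta_pos": [0, 0, 6], "jaw": 255},
  {"turn": [0, 0, 0], "delta_pos": [0, 0, 8], "jaw": 255},
  {"turn": [0, 0, 0], "delta_pos": [0, 0, 10], "jaw": 255},
  {"turn": [0, 0, 0], "delta_pos": [0, 0, 10], "jaw": 255},
])

```text
t: 22.52
eef_pos: [496.6, -155.0, 108.3]
tcp_rot: [0.198, 2.611, -0.054]
wrist_force: [-0.2, 0.1, -0.2]
grip_width: 17.6
```

Request:
servo_tool([
  {"turn": [0, 0, 0], "delta_pos": [0, 0, 2], "jaw": 255},
  {"turn": [0, 0, 0], "delta_pos": [0, 0, 4], "jaw": 255},
  {"turn": [0, 0, 0], "delta_pos": [0, 0, 6], "jaw": 255},
  {"turn": [0, 0, 0], "delta_pos": [0, 0, 7.5], "jaw": 255},
  {"turn": [0, 0, 0], "delta_pos": [0, 0, 7.5], "jaw": 255},
])

```text
t: 23.15
eef_pos: [500.3, -155.5, 101.9]
tcp_rot: [0.198, 2.611, -0.054]
wrist_force: [-0.4, -0.1, -0.5]
grip_width: 17.2
```

Request:
servo_tool([
  {"turn": [0, 0, 0], "delta_pos": [0, 0, 0.7], "jaw": 255},
  {"turn": [0, 0, 0], "delta_pos": [0, 0, 1.4], "jaw": 255},
  {"turn": [0, 0, 0], "delta_pos": [0, 0, 2], "jaw": 255},
  {"turn": [0, 0, 0], "delta_pos": [0, 0, 2], "jaw": 255},
])

```text
t: 23.65
eef_pos: [501.2, -155.7, 100.4]
tcp_rot: [0.198, 2.611, -0.054]
wrist_force: [-3.0, 0.2, 3.1]
grip_width: 17.3
```

Run:
```python
from h import *
w,K,M=cam('wrist')
o=get_obs(); print(o['eef_pos'],o['wrist_force'],o['wrist_torque'],o['t'])
save('w18z',w,(240,150,400,280),5)
```

```text
[ 501.178646   -155.70897201  100.38430156] [-3.32197724  0.64080538  3.2457945 ] [0.11284823 0.7373172  0.04212961] 23.7
```

View pics/w18z.png

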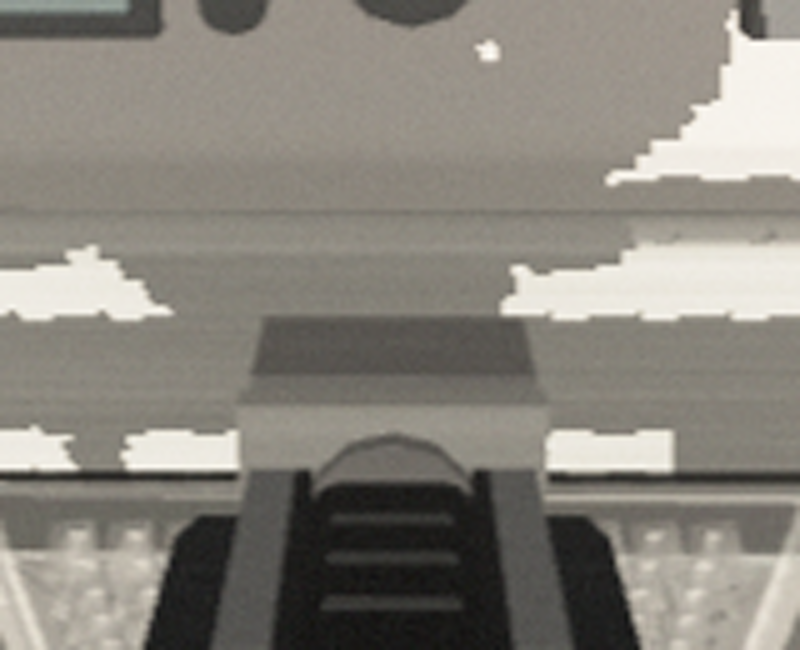

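Request:
servo_tool([
  {"turn": [0, 0, 0], "delta_pos": [0, 0, 0.6], "jaw": 255},
  {"turn": [0, 0, 0], "delta_pos": [0, 0, 0.6], "jaw": 255},
  {"turn": [0, 0, 0], "delta_pos": [0, 0, 0], "jaw": 120},
  {"turn": [0, 0, 0], "delta_pos": [0, 0, 0], "jaw": 120},
  {"turn": [0, 0, 0], "delta_pos": [0, 0, 0], "jaw": 120},
  {"turn": [0, 0, 0], "delta_pos": [0, 0, 0], "jaw": 120},
  {"turn": [0, 0, 0], "delta_pos": [0, 0, -10], "jaw": 120},
  {"turn": [0, 0, 0], "delta_pos": [0, 0, -30], "jaw": 120},
  {"turn": [0, 0, 0], "delta_pos": [0, 0, -60], "jaw": 120},
  {"turn": [0, 0, 0], "delta_pos": [0, 0, -80], "jaw": 120},
  {"turn": [0, 0, 0], "delta_pos": [0, 0, -80], "jaw": 120},
  {"turn": [0, 0, 0], "delta_pos": [0, 0, -80], "jaw": 120},
])

```text
t: 25.2
eef_pos: [461.7, -149.7, 169.5]
tcp_rot: [0.198, 2.611, -0.054]
wrist_force: [-0.5, 0.8, -0.1]
grip_width: 45.2
```

Run:
```python
from h import *
for i in range(2): w,K,M=cam('wrist')
o=get_obs(); print(o['eef_pos'],o['wrist_force'],o['grip_width'],o['t'])
save('w19z',w,(220,130,400,280),4)
s,K2,M2=cam('scene'); save('s19',s,(250,170,450,350),4)
L=np.array(LOCK,float)+ZP*53; X=np.array([.866,0,.5])
print(((proj(K,M,[sh(L),sh(L+7*X),sh(L+ZP*-42-10.5*X)])-[220,130]+.5)*4-.5).round(1))
```

```text
[ 461.46723398 -149.39972617  168.75509312] [-0.30692906  0.59937686  0.01803639] 44.93684016441416 25.3
[[393.4 409.8]
 [393.3 446.3]
 [393.4 278.9]]
```

View pics/w19z.png

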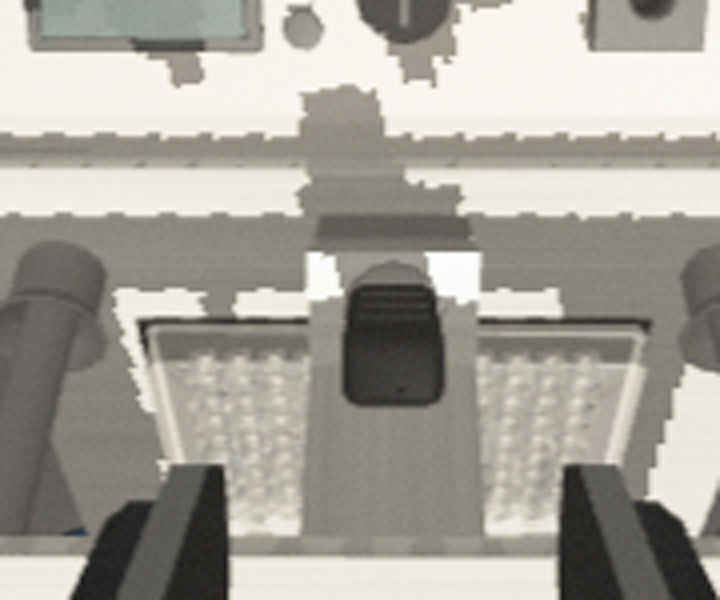

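View pics/s19.png

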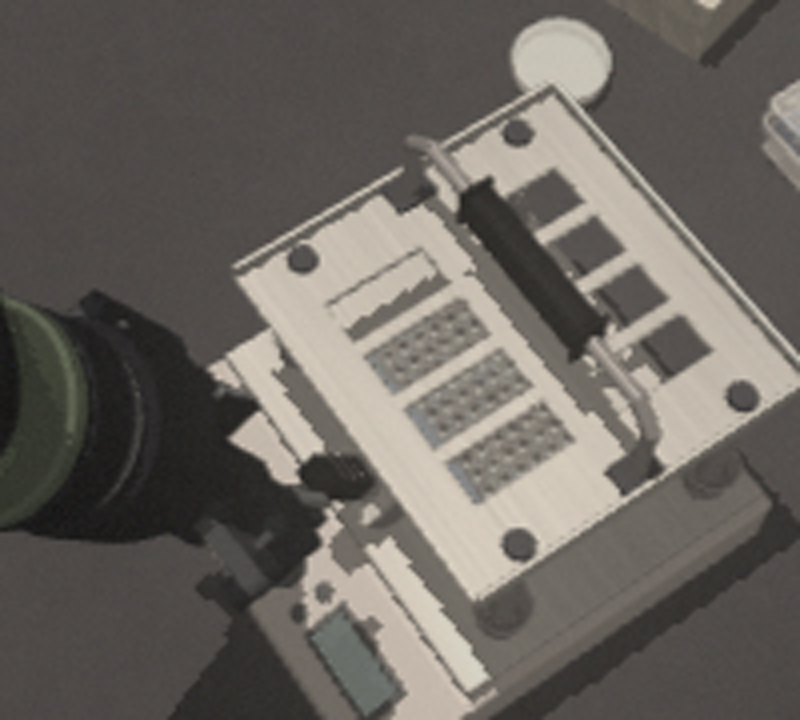

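```bash
python3 -c "
from rig import *
print(hand_in(), get_obs()['t'])"
```

```text
the job is handed in; nothing more can be done
the job is handed in; nothing more can be done
```

The upper tier is seated on the shaker, the locking pin is through the tab into the lug, and the job is handed in at about 25 s of the 59 s. The hand-in gave no verdict, so what follows rests on my own checks.

**Tier:** I lifted it by the grip and lowered it in small steps. The highest reading at rest was about 10 N, with the tool within 1 mm of the computed seated height. After letting go, the wrist camera showed it 65.7 mm above its bench height (nominal 66) and level to about 0.01 rad. It was within about 1 mm of the shaker pose I had estimated.

**Pin:** I pulled it from the park hole and pushed it in along the slanted axis. It met no resistance until the flange touched, within about 0.2 mm of the computed home depth and at about 4–5 N. After release, the last pictures show:
- the flange centred on the tab hole and the park hole empty;
- the gripper clear and the tier not moved;
- the well plate and dish in place. The microtube rack was outside that last picture, and nothing had touched it.

**Disagreements:**
- **Cameras:** the scene and top cameras differed by 2–4 mm on absolute positions. I relied on the wrist camera and on relative offsets instead.
- **Pin grip:** its far end appeared 4–5 mm off the predicted position while parked. At the lock, the far end and flange edge still disagreed, by roughly 3 mm at the flange edge. I put this down to rounded edges, slight lean and calibration error. The flange and the hole agreed with each other.

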